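# Screw the cap onto the leaning storage jar

## Robot

A 6-joint arm with a two-finger parallel gripper is mounted at the origin on a cart in front of the work surface, level with it; the furniture and walls round the work are solid. World frame = base frame: x ahead of the robot, y to its left, z up, the work surface at z = 0. Lengths are in m, angles in rad, forces in N, time in s.
With the tool pointing down it reaches from about 0.25 to 0.725 m from the base axis. Payload 9.7 kg.
Tool frame: the origin (TCP) lies at the very end of the fingers, on their centre line; the grasp point (between the pads) lies 19 mm behind it (grip_depth is the distance from the TCP to the grasp point, in m); x points along the fingers, z is the direction in which the jaws open and shut, and the axes are right-handed (so a half turn about x gives the same grasp; the last joint's range is limited). The gripper opens to 85 mm and grips with 20 to 120 N. Pads are 22 mm wide; open, the fingers measure 114 mm over their backs; the gripper's body (76 mm by 85 mm) begins 54 mm behind the grasp point. The pads swing forward as they close: fully open they stand 13 mm farther back than shut.
Start: joints at [1.17, 0.087, 0.176, 1.66, 0, 1.571], TCP at [0.215, 0.506, 0.196] pointing down, gripper open.
Joint ranges: [-3.13, 3.13], [-0.85, 1.81], [-1.15, 1.24], [-2.2, 2.28], [-1.44, 1.52], [-3.14, 3.14]. Speed limits (rad/s): [2.22, 2.22, 2.57, 3.14, 3.14, 3.14].

## Interface

Orientations are given as a rotation vector (axis times angle).
In Python, from rig import * gives the robot as it stands.
- The arm moves only by the tool send_rows, never from a script. Its argument "steps" is a list of rows, each a list of 7 numbers: the shift along the world's x, y, z in mm, then the turn, a rotation vector about the world's x, y, z in rad, then the finger opening in mm, from 0 to 85.4. A call has 1 to 8 rows; each row shifts and turns the pose as measured when the row begins; what a row does not reach is not made up. A row lasts 1/12 s, in which the tool goes at most 41.7 mm and 7.16 degrees, less where a joint would pass 70% of its speed; a pose out of reach is approached as far as the arm can. A call with a gripper value outside its range is refused whole. The fingers move at their own pace and stop on an object; the grip force is fixed at half the most. Time passes only in rows, so rows that do not move let the fingers close. It gives the time, the measured TCP pose, the force and the opening at its end, in the units of the state.
- observe(): the state, without advancing time (a new reading comes with each control period).
- capture(name): name is "scene" or "side" or "wrist"; returns a dict with "image" (420x560x3 uint8, blue, green, red), "fx", "fy", "cx", "cy" (pixels), "xyz" and "orientation" of the camera in the world. Camera axes: x right, y down, z forward; pixel columns grow to the right and rows downward; lengths in m; the calibration is good to about 2 mm. The wrist camera is an equidistant fisheye: a pixel r from the principal point sees the ray r / f radians off the axis. A picture is of the moment at which its call begins. There is no depth.
- hand_in(): hands the job in, once; it reports no verdict.
The state is a dict: "t": time; "joint_positions": joint angles; "joint_velocities": joint speeds; "joint_torque": joint torques, N m; "eef_pos": TCP position; "eef_rot": TCP orientation; "contact_force": force on the tool from outside, world axes, zero at the start; "ft_torque": the same for the moment, N m; "grip_width": finger opening in m.
Only numpy, scipy, OpenCV 4.12 (cv2) and the standard library are available. Lean on these libraries where they do the work, as an engineer would, in place of code of your own. Each camera call takes 0.05 s, during which the arm holds its last target.

## Task

Put the loose cap on the blue jar that leans in its stand: set it squarely on the neck with its orange grip bar in line with the red dot on the jar, so that it rests on top of the threads. Then turn it backwards (anticlockwise) until it drops into the thread, screw it clockwise fully home and let go, leaving the things round about where they stand.

Things in the scene. Friction and masses are not known exactly. Their poses are not given: they have to be found in the camera images.
- jar_neck (a point): On the axis of a blue stoneware jar (96 mm across, fixed in a wooden stand), level with the flat tops of its thread bands (67 mm across). z points out of the mouth along the axis, which leans 32 degrees from vertical, roughly toward the robot. The neck (56 mm across, narrowing to 49) ends 6 mm above this point. Set on top of the threads, the cap has its rim centre here.
- jar_dot (a point): The red dot on the jar's shoulder, 42 mm from the axis toward jar_neck's -x, on the low side that faces the robot; same axes. With the bar in line with it (either end, within 10 degrees) the cap's four lugs rest on the band tops. Clockwise from there, posts stop the cap after 12 to 32 degrees.
- jar_drop (a point): On the axis, 11 mm below jar_neck, same axes: where the cap's rim centre is once it has dropped. Turned anticlockwise (looking down on the cap), the lugs reach the gaps 24 to 44 degrees from the dot line; where exactly differs from run to run and is found by feel. The gaps leave 18 degrees of play up to the next posts. A held cap must be pressed lightly to drop.
- jar_home (a point): On the axis, 17.9 mm below jar_neck, same axes: where the cap's rim centre is when fully home, against firm stops. From the gap that takes 56 to 74 degrees clockwise: the first 8 to 26 level, then sinking 1.4 mm per 10 degrees; the thread draws the cap down. In the thread it has 2.5 mm of play sideways and 2 mm along the axis.
- cap_grip (a point): In the orange grip bar on the loose black cap, the place to grasp. The bar is 14 mm thick (along y), 56 long (along x) and stands 29 mm above the cap's flat top; this point is 46 mm above the rim, 9.5 below the bar's top. z points up out of the cap. It lies rim down on the chopping board and weighs about 90 g.
- cap_rim (a point): Centre of the cap's lower rim, on its axis, 46 mm below cap_grip, same axes. The cap is 78 mm across and 26.5 mm high without the bar, hollow below (23 mm deep, 71 mm bore), with four small lugs at the rim (61 mm across their inner ends), in line with and square to the bar.
- cap_bar_end (a point): One end of the grip bar, 28 mm along +x from cap_grip. Same axes.
- board: Wooden chopping board lying on the hob, 220 x 340 x 21 mm, fixed; origin at the centre of its underside, on the hob at z = 0, z up, its long side along its own y.
- lemon: A lemon, 78 x 55 x 56 mm, on the far part of the board; a bystander. Origin at its underside.
- garlic: A garlic bulb, about 60 mm, on the far part of the board; a bystander. Origin at its underside.
- salt_shaker: A glass salt shaker, 44 mm across, 90 mm high, behind the jar; a bystander. Origin at its underside.
There are look-alikes about, which are no part of the job. Leave any pink or turquoise look-alike of the part that bears cap_grip alone.

How it is judged:
By the outcome, as a careful person would: the job done as asked, in the order asked, and still so for the second after the job is handed in, with the robot touching nothing.
It also fails if it takes over 58 s, if anything falls off the work surface, if the arm or the gripper's body presses on something with over 40 N, if the wrist force passes 120 N, or if a joint passes its speed limit or range.

## Working session

There is one attempt and no reset: what is moved stays moved. The work goes in short steps, Python scripts to look and compute and a tool call to move; the robot and the scene stay as the last step left them, time stands still between calls to the robot, and variables do not carry over. Pictures are saved under pics/ and viewed, and the job is handed in when it is done.

Besides the shell and the picture viewer there is one more tool, called after ">>>" as name([rows], argument=value, ...), one row to a line, values as JSON. send_rows: Moves the arm, as the interface text tells. Its arguments: {"type":"object","properties":{"steps":{"type":"array","items":{"type":"array","items":{"type":"number"}}}},"required":["steps"]}

```bash
ls; mkdir -p pics
python3 - <<'E'
from rig import *
import cv2,pickle
print(observe())
for n in ["scene","side","wrist"]:
    c=capture(n); cv2.imwrite(f"pics/{n}0.png",c["image"]); pickle.dump(c,open(f"{n}0.pkl","wb"))
    print(n,{k:v for k,v in c.items() if k!="image"})
E
```

```text
pics
{'t': 0.0, 'joint_positions': array([1.17001943e+00, 8.74259867e-02, 1.75110452e-01, 1.65978512e+00,
       2.66316293e-05, 1.57079030e+00]), 'joint_velocities': array([-0.00049388, -0.00073914, -0.00140478,  0.00047084, -0.00060004,
       -0.00095621]), 'joint_torque': array([ 1.90382554e-03, -5.20388746e+01,  4.64801753e+01,  1.65773788e-02,
        1.09615430e-04, -5.07591878e-06]), 'eef_pos': array([0.21445649, 0.50616253, 0.19498968]), 'eef_rot': array([-0.90984188,  1.37368342,  0.90869246]), 'contact_force': array([ 0.47724625, -0.40301886, -0.48537139]), 'ft_torque': array([-0.08363097, -0.0267953 , -0.00180759]), 'grip_width': 0.08555063423054474}
scene {'fx': 422.4694135090106, 'fy': 422.4694135090106, 'cx': 280.0977095967313, 'cy': 208.43536191189477, 'xyz': array([-0.01272783, -0.60336879,  0.73837663]), 'orientation': array([-2.07149699,  0.84449848, -0.40542047])}
side {'fx': 398.2815767750296, 'fy': 398.2815767750296, 'cx': 273.7519259259196, 'cy': 207.95374623642945, 'xyz': array([-0.0137688 , -0.8734466 ,  0.48628987]), 'orientation': array([-1.82889381,  0.56396121, -0.36904971])}
wrist {'fx': 325.19226210127806, 'fy': 325.19226210127806, 'cx': 278.85696686313713, 'cy': 210.1763682587282, 'xyz': array([0.15361604, 0.53298935, 0.37378534]), 'orientation': array([2.42784532, 1.60864214, 0.21367801])}
```

View pics/scene0.png

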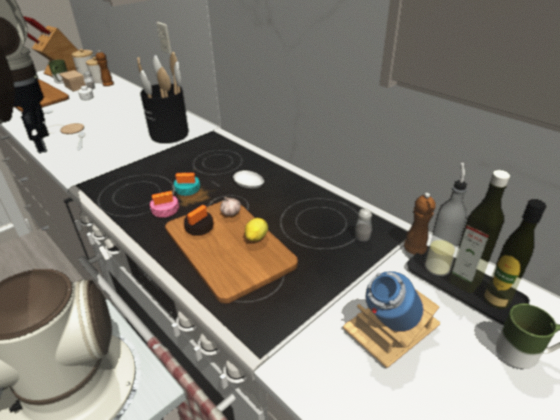

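View pics/side0.png

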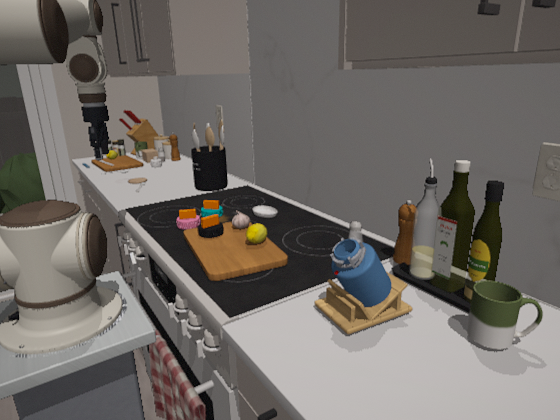

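View pics/wrist0.png

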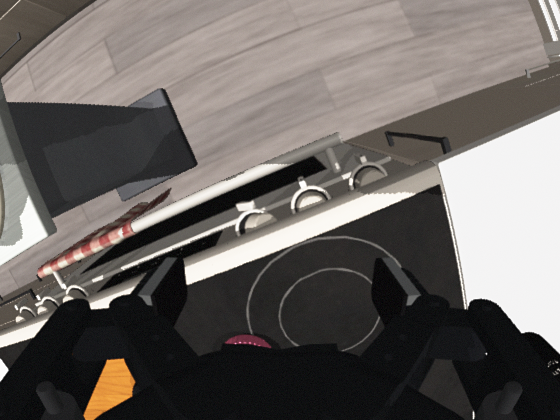

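The scene view has the black cap with its orange bar at about (199,220) on the board. The pink and turquoise look-alikes sit behind it, and the blue jar is at (390,298). I'll zoom in.

```bash
cat > h.py <<'E'
import numpy as np, cv2, pickle
from scipy.spatial.transform import Rotation as R
from scipy.optimize import least_squares
def proj(c,P,fish=False):
    P=np.atleast_2d(P); q=R.from_rotvec(c["orientation"]).inv().apply(P-c["xyz"])
    if fish:
        r=np.hypot(q[:,0],q[:,1]); th=np.arctan2(r,q[:,2]); s=th/np.maximum(r,1e-9)
    else: s=1/q[:,2]
    return np.c_[c["fx"]*q[:,0]*s+c["cx"], c["fy"]*q[:,1]*s+c["cy"]]
def ray(c,u,v,fish=False):
    a=(u-c["cx"])/c["fx"]; b=(v-c["cy"])/c["fy"]
    if fish:
        th=np.hypot(a,b); s=np.sin(th)/max(th,1e-9); d=np.array([a*s,b*s,np.cos(th)])
    else: d=np.array([a,b,1.]); d/=np.linalg.norm(d)
    return c["xyz"], R.from_rotvec(c["orientation"]).apply(d)
def onz(c,u,v,z,fish=False):
    o,d=ray(c,u,v,fish); return o+d*(z-o[2])/d[2]
def tri(rs):
    A=np.zeros((3,3));b=np.zeros(3)
    for o,d in rs:
        M=np.eye(3)-np.outer(d,d);A+=M;b+=M@o
    return np.linalg.solve(A,b)
def load(n): return pickle.load(open(n+".pkl","rb"))
def crop(c,x0,y0,x1,y1,s,name):
    im=c["image"][y0:y1,x0:x1]; cv2.imwrite(name,cv2.resize(im,None,fx=s,fy=s,interpolation=cv2.INTER_CUBIC))
E
python3 - <<'E'
from h import *
a=load("scene0");b=load("side0")
A=cv2.resize(a["image"][160:300,140:300],None,fx=5,fy=5,interpolation=2)[:, :800]
crop(a,140,160,300,280,5,"pics/s_cap.png")
crop(a,330,250,450,350,6,"pics/s_jar.png")
crop(b,170,190,290,280,6,"pics/d_cap.png")
crop(b,310,215,430,315,6,"pics/d_jar.png")
print(tri([ray(a,199,214),ray(b,210,222)]), tri([ray(a,386,288),ray(b,348,248)]))
E
```

```text
[0.44696016 0.20708057 0.05536647] [ 0.49836343 -0.34315205  0.15301363]
```

View pics/s_cap.png

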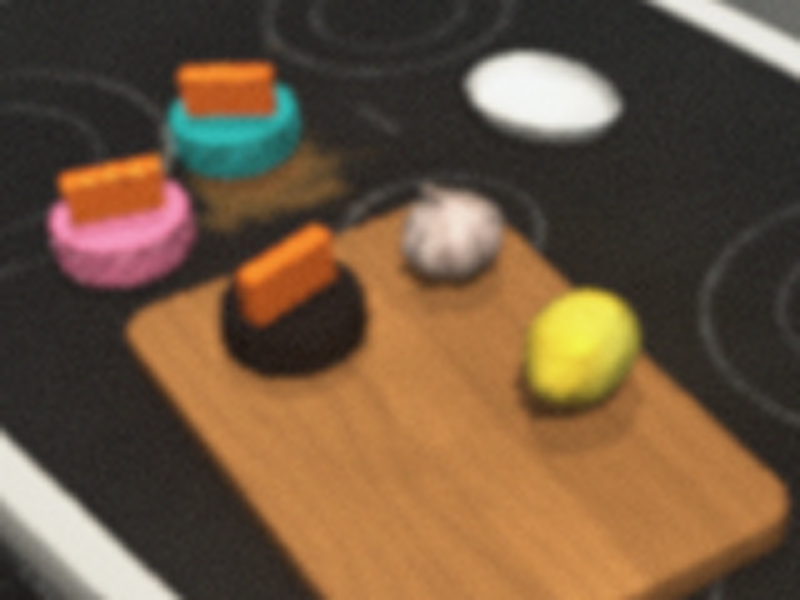

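View pics/s_jar.png

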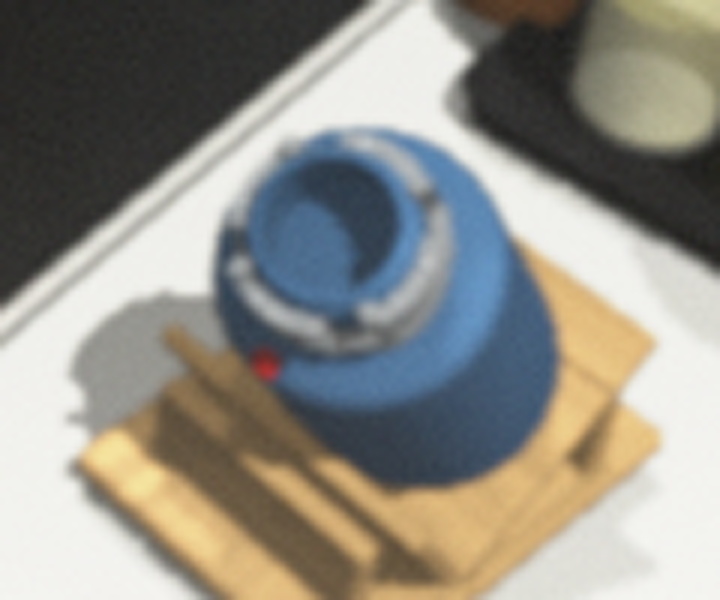

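View pics/d_cap.png

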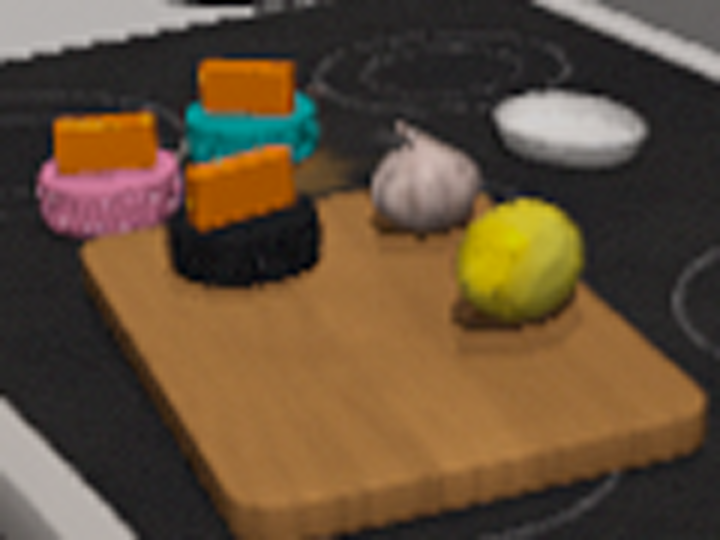

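View pics/d_jar.png

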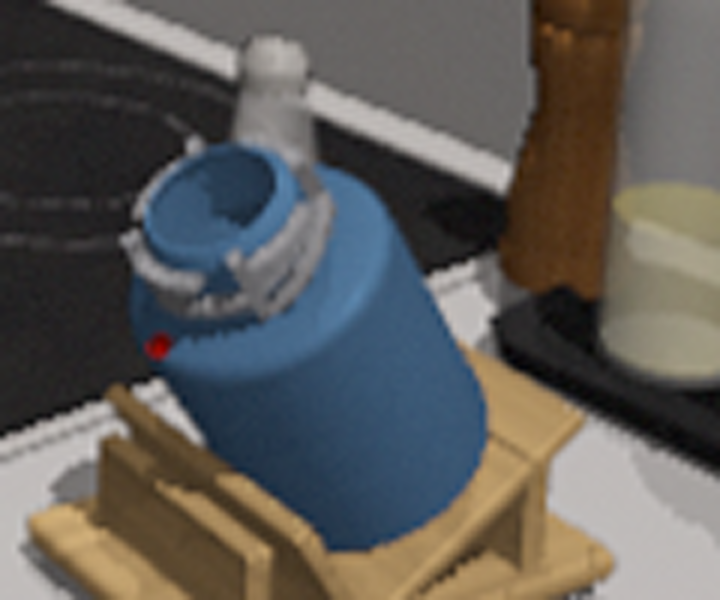

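```bash
cat > capfit.py <<'E'
from h import *
from scipy.optimize import minimize
def box(x,y,z,yaw,rot=None):
    L=np.array([[a*.028,b*.007,c] for a in(-1,1) for b in(-1,1) for c in(-.0195,.0095)])
    return R.from_euler('z',yaw).apply(L)+[x,y,z]
def hullmask(p,shape,off,s):
    m=np.zeros((shape[0]*s,shape[1]*s),np.uint8)
    h=cv2.convexHull(((p-off+0.5)*s-0.5).astype(np.float32))
    cv2.fillConvexPoly(m,np.round(h*16).astype(np.int32),255,shift=4)
    return cv2.resize(m,(shape[1],shape[0]),interpolation=cv2.INTER_AREA)/255.
def fit(views,p0,zfree=False):
    data=[]
    for c,(x0,y0,x1,y1),fish in views:
        im=c["image"][y0:y1,x0:x1].astype(float)
        o=np.clip((im[:,:,2]-im[:,:,0]-60)/100.,0,1)*np.clip((im[:,:,2]/np.maximum(im[:,:,1],1)-1.45)/.3,0,1)
        data.append((c,o,np.array([x0,y0]),fish))
    def f(p):
        e=0
        for c,o,off,fish in data:
            m=hullmask(proj(c,box(p[0],p[1],p[2] if zfree else .067,p[3 if zfree else 2]),fish),o.shape,off,8); e+=((m-o)**2).sum()/o.sum()
        return e
    n=len(p0); best=None
    for k in range(3):
        S=np.vstack([p0]+[np.array(p0)+np.eye(n)[i]*(.004 if i<n-1 else .15) for i in range(n)])
        r=minimize(f,p0,method="Nelder-Mead",options=dict(initial_simplex=S,xatol=1e-5,fatol=1e-5)); p0=r.x
    return r.x,r.fun
if __name__=="__main__":
    a=load("scene0");b=load("side0")
    va=(a,(182,198,212,230),False); vb=(b,(195,211,225,230),False)
    o=onz(a,198,216,.067);print(o)
    for y0 in (0.2,0.6,-.2,1.0):
      for v in ([va],[vb],[va,vb]): print(len(v),*fit(v,[o[0],o[1],y0]))
    print(fit([va,vb],[o[0],o[1],.067,.2],True))
E
python3 capfit.py
```

```text
[0.43478818 0.18814114 0.067     ]
1 [0.44174463 0.20312256 0.19103562] 0.06467612101203819
1 [0.44131614 0.20086813 0.24155377] 0.08155966510541898
2 [0.44155852 0.20253586 0.19975777] 0.157215279250209
1 [0.44157327 0.20292858 0.17030167] 0.06375730656139866
1 [0.44119501 0.20094309 0.24151224] 0.0815307475776833
2 [0.44192342 0.20272553 0.20684496] 0.15820250656858525
1 [0.44147958 0.20295141 0.17418512] 0.06334151408609544
1 [0.44139837 0.20079929 0.24070906] 0.08205949899748934
2 [0.44164587 0.20248276 0.19141886] 0.15729279738125496
1 [0.4414916  0.20297275 0.17406517] 0.06342237389273521
1 [0.44119283 0.20121136 0.24660228] 0.08207621927810503
2 [0.44166276 0.20248462 0.19024232] 0.1572680430999958
(array([0.44369577, 0.20644951, 0.0644008 , 0.20480223]), np.float64(0.14154781151528922))
```

Run:
```python
from h import *
s=R.from_rotvec([-0.90984188,  1.37368342,  0.90869246]).as_matrix();print(s.round(3))
a=load("scene0");b=load("side0")
A=lambda p:(p[0]/6+330,p[1]/6+250);B=lambda p:(p[0]/6+310,p[1]/6+215)
dot=tri([ray(a,*A((265,366))),ray(b,*B((158,346)))])
print("dot",dot)
sa=[A(p) for p in [(248,235),(422,215),(335,308),(270,185),(280,285),(395,280)]]
sb=[B(p) for p in [(147,222),(225,143),(298,180),(195,256)]]
# fit: center of mouth, az; 
t=np.linspace(0,2*np.pi,720)
def frame(az,l=np.deg2rad(32)):
    z=np.array([np.sin(l)*np.cos(az),np.sin(l)*np.sin(az),np.cos(l)])
    d=np.array([np.cos(l)*np.cos(az),np.cos(l)*np.sin(az),-np.sin(l)])  # downslope = -x
    x=-d; y=np.cross(z,x); return np.c_[x,y,z]
def res(p,out=False):
    F=frame(p[3]); o=p[:3]
    C=o+(np.c_[p[5]*np.cos(t),p[5]*np.sin(t),0*t+.006])@F.T
    r=[]
    for c,pts in((a,sa),(b,sb)):
        q=proj(c,C)
        for u in pts:
            i=np.argmin(((q-u)**2).sum(1)); r+=list(q[i]-u)
    D=o+F@np.array([-.042,0,p[4]])
    r+=list(proj(a,D)[0]-A((265,366)))+list(proj(b,D)[0]-B((158,346)))
    r+=[(p[5]-.0255)*500]
    return np.array(r)
r=least_squares(res,[.49,-.34,.15,np.pi,-.02,.0245],diff_step=1e-4,x_scale=[.01,.01,.01,.1,.01,.01])
print(r.x,np.rad2deg(r.x[3]),res(r.x).round(1),np.arctan2(-r.x[1],-r.x[0])*57.3)
```

```text
[[-0.001 -0.921  0.39 ]
 [-0.001  0.39   0.921]
 [-1.     0.    -0.001]]
dot [ 0.47401632 -0.33958087  0.10498327]
[ 0.49840864 -0.34354766  0.14924156  2.99563353 -0.02450463  0.02582764] 171.63715797028317 [ 0.6  0.  -0.5  0.1 -0.   0.2 -0.2 -0.2 -0.5  0.7  0.3  0.2 -0.2 -0.
  0.   0.1 -1.2 -0.  -0.   0.3  1.  -0.8  1.  -0.7  0.2] 145.43263849204178
```

```bash
cat >> h.py <<'E'
# camera in tool frame
CAMP=np.array([-.179,.067,0.]) 
def toolR(xdir,zdir):
    x=np.array(xdir,float);x/=np.linalg.norm(x); z=np.array(zdir,float); z-=x*(z@x); z/=np.linalg.norm(z)
    return np.c_[x,np.cross(z,x),z]
def plan(s,pos,Rm,vmax=41.,wmax=7.0):
    """deltas to target pose"""
    d=(np.array(pos)-s["eef_pos"])*1000
    w=(R.from_matrix(Rm)*R.from_rotvec(s["eef_rot"]).inv()).as_rotvec()
    n=max(int(np.ceil(max(np.linalg.norm(d)/vmax,np.rad2deg(np.linalg.norm(w))/wmax))),1)
    print("total",d.round(1),w.round(3),"n",n,"per row",(d/n).round(2),(w/n).round(4))
E
python3 - <<'E'
from h import *
from rig import *
s=observe();T=R.from_rotvec(s["eef_rot"]);w=load("wrist0")
print("cam tool",T.inv().apply(w["xyz"]-s["eef_pos"]))
C=R.from_rotvec(w["orientation"]);print("cam axes in tool",(T.inv()*C).as_matrix().round(3))
print("px of TCP, 100 ahead",proj(w,T.apply([[0,0,0],[.05,0,0],[.1,0,0],[.3,0,0]])+s["eef_pos"],True))
yaw=.2
for sg in (1,-1):
    Rm=toolR([0,0,-1],[-np.sin(yaw)*sg,np.cos(yaw)*sg,0]); plan(s,[.4415,.2025,.17],Rm)
E
```

```text
cam tool [-0.1786171   0.06649638  0.00071014]
cam axes in tool [[-0.    -0.262  0.965]
 [ 0.    -0.965 -0.262]
 [ 1.     0.     0.   ]]
px of TCP, 100 ahead [[277.54789805 239.80684877]
 [277.7948669  215.95933248]
 [277.96110318 200.09953709]
 [278.29377997 168.80556003]]
total [ 227.  -303.7  -25.2] [ 0.001 -0.     0.601] n 10 per row [ 22.7  -30.37  -2.52] [ 0.0001 -0.      0.0601]
total [ 227.  -303.7  -25.2] [-0.000e+00 -1.000e-03 -2.541e+00] n 21 per row [ 10.81 -14.46  -1.2 ] [-0.00e+00 -1.00e-04 -1.21e-01]
```

>>> send_rows([
  [22,-30,0,0,0,0.06,85],
  [23,-31,0,0,0,0.06,85],
  [23,-31,0,0,0,0.06,85],
  [23,-31,-2,0,0,0.06,85],
  [23,-31,-3,0,0,0.06,85],
  [23,-31,-3,0,0,0.06,85],
  [23,-31,-3,0,0,0.06,85],
  [23,-31,-3,0,0,0.06,85],
])

```text
t: 0.82
eef_pos: [0.3979, 0.253, 0.1773]
eef_rot: [-1.293, 1.158, 1.29]
contact_force: [0.8, 0.2, 0.3]
grip_width: 0.0852
```

```bash
cat >> h.py <<'E'
def st():
    from rig import observe
    s=observe(); print("t",round(s["t"],2),"J",s["joint_positions"].round(3),"P",s["eef_pos"].round(4),"rv",s["eef_rot"].round(3),"F",s["contact_force"].round(1),"M",s["ft_torque"].round(2),"g",round(s["grip_width"]*1000,1)); return s
def snap(n,tag):
    from rig import capture
    c=capture(n); cv2.imwrite(f"pics/{n}{tag}.png",c["image"]); pickle.dump(c,open(f"{n}{tag}.pkl","wb")); return c
E
python3 - <<'E'
from h import *
s=st()
yaw=.2
plan(s,[.4415,.2025,.17],toolR([0,0,-1],[-np.sin(yaw),np.cos(yaw),0]))
snap("wrist",1)
E
```

```text
t 0.82 J [ 0.568 -0.102 -0.048  1.629 -0.002  0.456] P [0.3979 0.253  0.1773] rv [-1.293  1.158  1.29 ] F [0.8 0.2 0.3] M [ 0.05 -0.02  0.03] g 85.2
total [ 43.6 -50.5  -7.3] [ 0.004 -0.001  0.088] n 2 per row [ 21.79 -25.24  -3.67] [ 0.002  -0.0007  0.0442]
```

View pics/wrist1.png

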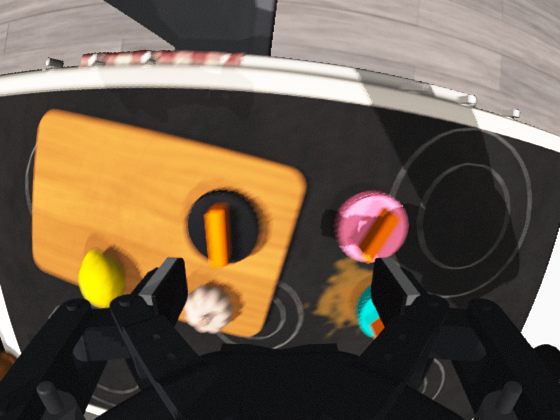

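Wrist view: black cap at (223,225) with its bar from (217,205) to (218,265), and the pink one at (373,228). I'll fit the bar from this view.

Run:
```python
from capfit import *
a=load("scene0");b=load("side0");w=load("wrist1")
va=(a,(182,198,212,230),False); vb=(b,(195,211,225,230),False); vw=(w,(198,196,238,274),True)
print(fit([vw],[.4415,.2025,.2]));print(fit([va,vb,vw],[.4415,.2025,.2]));print(fit([vw],[.4415,.2025,.067,.2],True))
```

```text
(array([0.44469566, 0.19751599, 0.13429006]), np.float64(0.7691667002937399))
(array([0.44147856, 0.19785635, 0.15848766]), np.float64(1.1940990383320857))
(array([0.4450303 , 0.19736738, 0.06604732, 0.13360309]), np.float64(0.7683566803844984))
```

Run:
```python
from h import *
w=load("wrist1");im=w["image"]
for p in [(217,240),(212,215),(222,255),(218,260),(230,225),(160,200),(250,265),(275,200)]: print(p,im[p[1],p[0]])
crop(w,185,180,265,280,6,"pics/z.png")
```

```text
(217, 240) [  0 186 254]
(212, 215) [  0 190 254]
(222, 255) [  0 151 252]
(218, 260) [  0 182 254]
(230, 225) [19 27 51]
(160, 200) [ 73 177 245]
(250, 265) [ 78 182 248]
(275, 200) [ 76 182 247]
```

View pics/z.png

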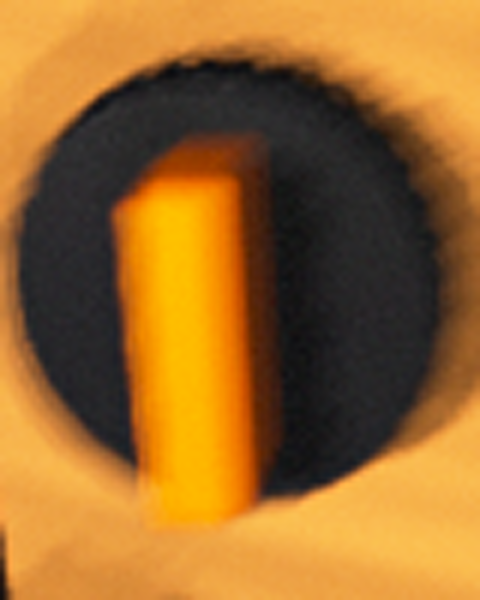

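>>> send_rows([
  [22,-25,-4,0.002,0,0.044,85],
  [20,-24,-4,0.002,0,0.04,85],
  [0,0,0,0,0,0,85],
])

```text
t: 1.12
eef_pos: [0.4455, 0.1943, 0.1677]
eef_rot: [-1.357, 1.11, 1.355]
contact_force: [0.1, 0.6, -0.3]
grip_width: 0.0849
```

```bash
sed -i 's/^        o=np.clip.*/        o=(np.clip((im[:,:,2]-45)\/40,0,1)*np.clip((55-im[:,:,0])\/25.,0,1)*np.clip((im[:,:,2]\/np.maximum(im[:,:,1],1)-1.2)\/.1,0,1)) if fish else np.clip((im[:,:,2]-im[:,:,0]-60)\/100.,0,1)*np.clip((im[:,:,2]\/np.maximum(im[:,:,1],1)-1.45)\/.3,0,1)\n        cv2.imwrite(f"pics\/m{x0}.png",o*255)/' capfit.py
python3 - <<'E'
from h import *
st();w=snap("wrist",2)
print(proj(w,[.4415,.2025,.067],True))
E
```

```text
t 1.12 J [ 0.413 -0.073 -0.039  1.606 -0.002  0.213] P [0.4455 0.1943 0.1677] rv [-1.357  1.11   1.355] F [ 0.1  0.6 -0.3] M [-0.01 -0.01 -0.01] g 84.9
[[288.17872586 196.9551962 ]]
```

View pics/wrist2.png

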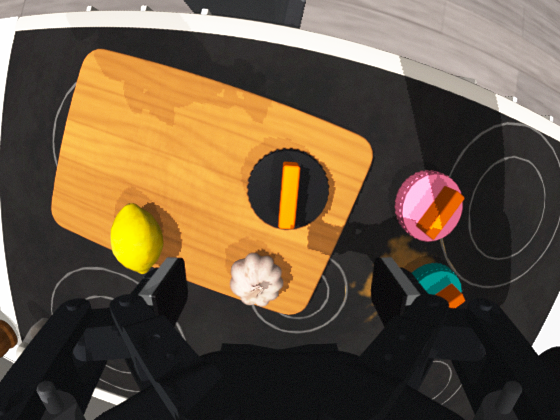

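Sharp view now: bar runs from (290,163) to (288,229), with the garlic at (258,280) and the pink cap at (430,205).

Run:
```python
from capfit import *
w=load("wrist2")
vw=(w,(270,155,308,237),True)
p,e=fit([vw],[.4415,.2025,.2]);print(p,e)
print(fit([vw],[.4415,.2025,.067,.2],True))
crop(w,240,140,340,245,5,"pics/z2.png")
s=st(); plan(s,[p[0],p[1],.048],toolR([0,0,-1],[-np.sin(p[2]),np.cos(p[2]),0]))
```

```text
[0.43989066 0.20237162 0.11530302] 0.04172850606575438
(array([0.43927905, 0.20213136, 0.07040179, 0.11731686]), np.float64(0.03861032836470927))
t 1.17 J [ 0.416 -0.073 -0.039  1.607 -0.002  0.217] P [0.4444 0.1956 0.168 ] rv [-1.355  1.112  1.354] F [-0.8  1.   0.3] M [0.04 0.09 0.03] g 85.2
total [  -4.6    6.8 -120. ] [ 0.002 -0.001 -0.083] n 3 per row [ -1.52   2.27 -39.99] [ 0.0007 -0.0004 -0.0276][ WARN:0@0.516] global loadsave.cpp:1063 imwrite_ Unsupported depth image for selected encoder is fallbacked to CV_8U.
```

View pics/m270.png

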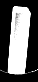

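>>> send_rows([
  [-2,3,-30,0.001,0,-0.025,60],
  [-2,3,-35,0.001,0,-0.025,60],
  [-1,2,-30,0,0,-0.02,60],
  [0,0,-15,0,0,0,60],
  [0,0,-5,0,0,0,60],
])

```text
t: 1.58
eef_pos: [0.4385, 0.2059, 0.051]
eef_rot: [-1.296, 1.146, 1.296]
contact_force: [0.7, -0.1, -0.0]
grip_width: 0.0599
```

Run:
```python
from h import *
s=st(); plan(s,[.440,.2023,.051],toolR([0,0,-1],[-np.sin(.13),np.cos(.13),0]))
snap("wrist",3)
```

```text
t 1.58 J [ 4.380e-01 -7.900e-02 -2.700e-01  1.377e+00  1.000e-03  3.180e-01] P [0.4385 0.2059 0.051 ] rv [-1.296  1.146  1.296] F [ 0.7 -0.1 -0. ] M [ 0.   -0.01 -0.02] g 59.9
total [ 1.5 -3.6 -0. ] [-0.003  0.003  0.01 ] n 1 per row [ 1.46 -3.61 -0.04] [-0.0025  0.0025  0.0101]
```

View pics/wrist3.png

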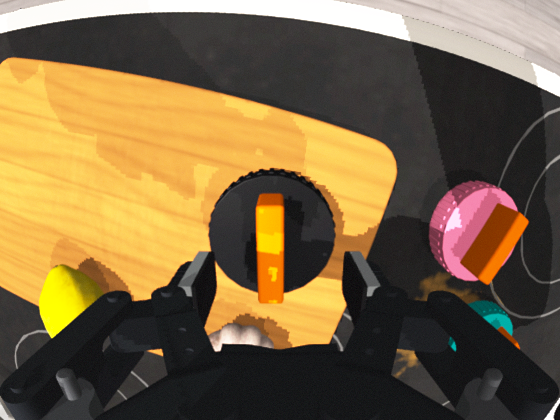

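>>> send_rows([
  [1.5,-3.6,0,-0.002,0.002,0.01,50],
  [0,0,0,0,0,0,30],
  [0,0,0,0,0,0,10],
  [0,0,0,0,0,0,5],
  [0,0,0,0,0,0,5],
  [0,0,0,0,0,0,5],
])

```text
t: 2.13
eef_pos: [0.4417, 0.2042, 0.0565]
eef_rot: [-1.307, 1.138, 1.303]
contact_force: [-0.2, -1.2, 0.3]
grip_width: 0.0051
```

Run:
```python
from h import *
s=st(); 
T=R.from_rotvec(s["eef_rot"]).as_matrix(); print(T.round(3))
snap("wrist",4)
```

```text
t 2.13 J [ 0.433 -0.079 -0.259  1.385  0.     0.3  ] P [0.4417 0.2042 0.0565] rv [-1.307  1.138  1.303] F [-0.2 -1.2  0.3] M [-0.03 -0.05 -0.05] g 5.1
[[ 0.005 -0.991 -0.132]
 [ 0.003 -0.132  0.991]
 [-1.    -0.006  0.002]]
```

View pics/wrist4.png

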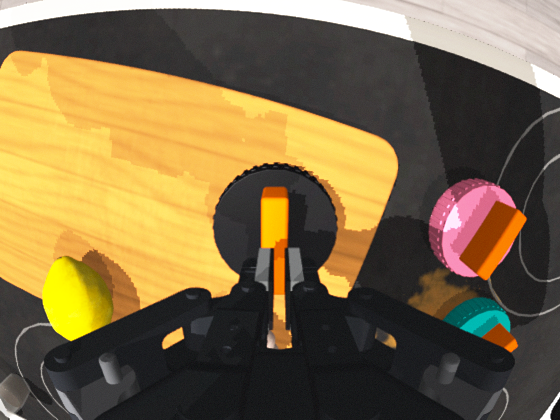

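Run:
```python
from h import *
w=load("wrist4");crop(w,200,150,350,360,2.85*1.3,"pics/z4.png")
for n in("scene","side"): snap(n,4)
crop(load("scene4"),150,120,290,260,5,"pics/z4s.png")
crop(load("side4"),150,150,290,270,5,"pics/z4d.png")
st()
```

```text
t 2.28 J [ 0.433 -0.078 -0.259  1.384  0.     0.3  ] P [0.4415 0.2041 0.056 ] rv [-1.307  1.138  1.304] F [-0.2 -0.4 -0.2] M [0.04 0.01 0.03] g 4.8
```

View pics/z4.png

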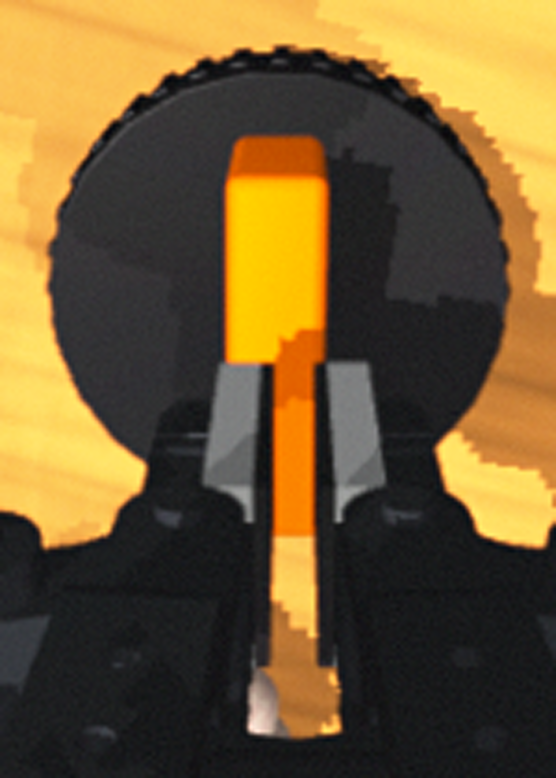

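View pics/z4d.png

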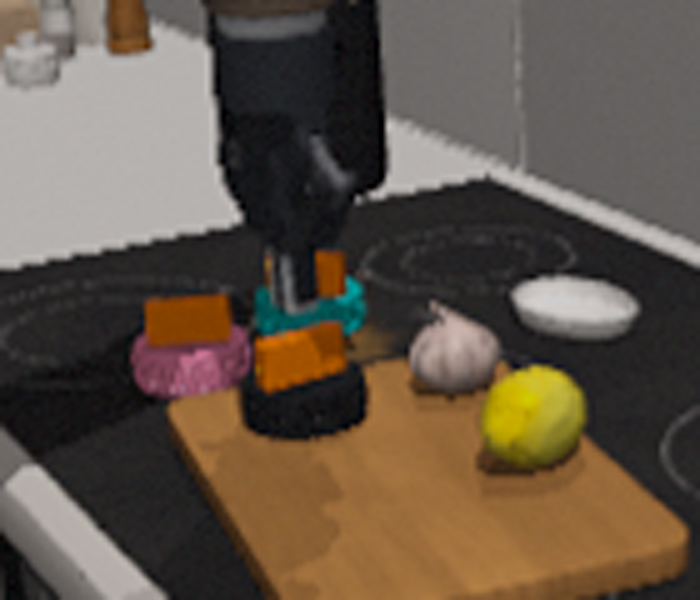

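View pics/z4s.png

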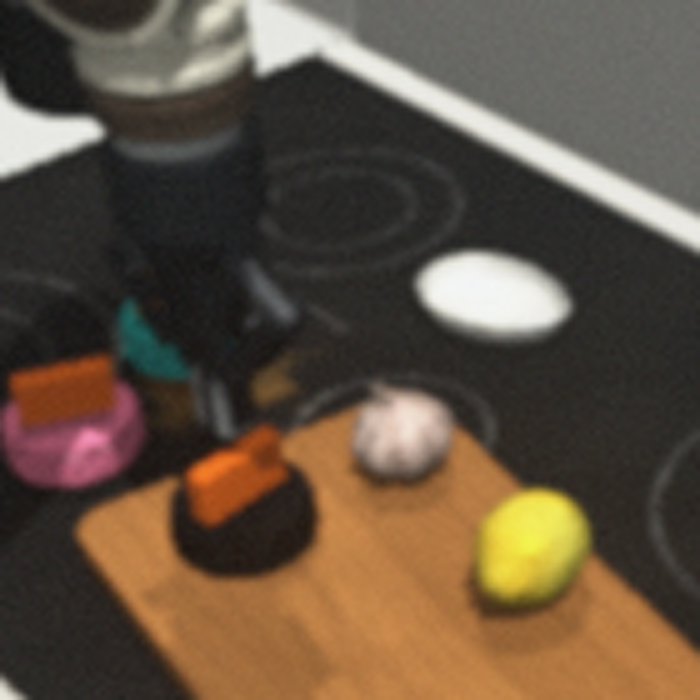

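Run:
```python
from h import *
for n,x0,y0 in(("scene",150,120),("side",150,150)):
    c=load(n+"4"); q=proj(c,[[.4415,.2041,.056],[.4415,.2041,.0765],[.4415,.2041,.1],[.44,.2023,.0475],[.44,.2023,.021]]);print(n,((q-[x0,y0])*5).round())
    print(proj(c,[.4415,.2041,.056]))
w=load("wrist4");print(proj(w,[[.4415,.2041,.056],[.4415,.2041,.0765]],True))
```

```text
scene [[236. 478.]
 [231. 447.]
 [225. 411.]
 [238. 493.]
 [244. 532.]]
[[197.1595052  215.61927435]]
side [[297. 361.]
 [295. 330.]
 [292. 293.]
 [297. 375.]
 [301. 415.]]
[[209.47529265 222.15229179]]
[[277.30304712 238.34907958]
 [277.22810473 251.93459681]]
```

The fingers closed above the bar: the gap is 5 mm, and all three views put the fingertips about 30 mm behind the reported TCP. I'll open, centre, and descend by feel and by eye.

>>> send_rows([
  [0,0,2,0,0,0,40],
  [-1,-2,0,-0.004,0.003,0,40],
  [0,0,0,0,0,0,40],
  [0,0,-10,0,0,0,40],
  [0,0,-8,0,0,0,40],
  [0,0,0,0,0,0,40],
])

```text
t: 2.78
eef_pos: [0.4404, 0.2018, 0.0386]
eef_rot: [-1.308, 1.144, 1.304]
contact_force: [0.2, 0.3, -0.1]
grip_width: 0.0398
```

Run:
```python
from h import *
st()
for n in("wrist","side"): snap(n,5)
a=cv2.resize(load("wrist5")["image"][150:360,200:350],None,fx=2.8,fy=2.8,interpolation=2)
b=cv2.resize(load("side5")["image"][180:280,170:250],None,fx=4.5,fy=4.5,interpolation=2)
h=max(a.shape[0],b.shape[0]);a=cv2.copyMakeBorder(a,0,h-a.shape[0],0,0,0);b=cv2.copyMakeBorder(b,0,h-b.shape[0],0,0,0)
cv2.imwrite("pics/z5.png",np.hstack([a,b])); print(a.shape,b.shape); st()
```

```text
t 2.78 J [ 0.431 -0.072 -0.288  1.355 -0.002  0.299] P [0.4404 0.2018 0.0386] rv [-1.308  1.144  1.304] F [ 0.2  0.3 -0.1] M [-0.03  0.   -0.02] g 39.8
(588, 420, 3) (588, 360, 3)
t 2.88 J [ 0.431 -0.073 -0.286  1.356 -0.002  0.299] P [0.4407 0.2019 0.0397] rv [-1.308  1.143  1.304] F [-0.8 -0.6  0.4] M [ 0.03 -0.02  0.02] g 39.9
```

View pics/z5.png

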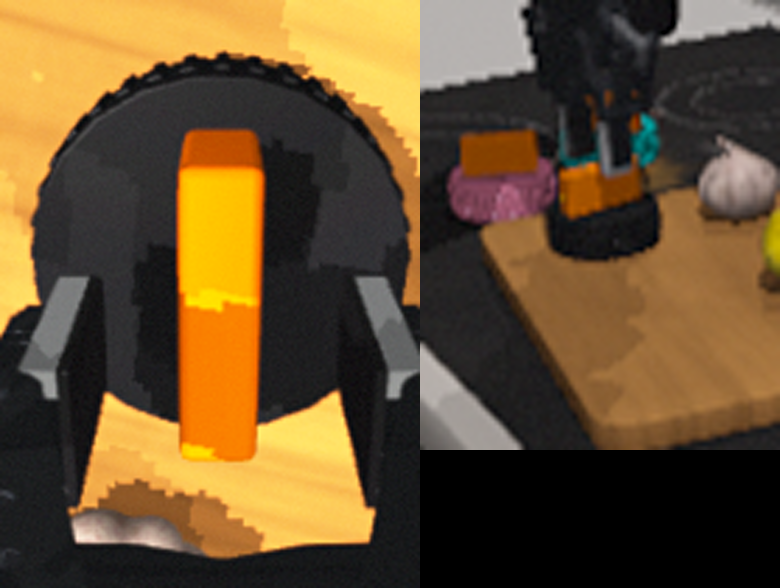

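>>> send_rows([
  [0,0,-6,0,0,0,40],
  [0,0,-6,0,0,0,40],
  [0,0,-3,0,0,0,40],
  [0,0,0,0,0,0,22],
  [0,0,0,0,0,0,22],
])

```text
t: 3.3
eef_pos: [0.4407, 0.2019, 0.0231]
eef_rot: [-1.308, 1.143, 1.304]
contact_force: [-0.5, -0.1, 0.2]
grip_width: 0.0223
```

```bash
cat >> h.py <<'E'
def duo(tag,wr=(150,360,200,350),sd=(180,280,170,250),ws=2.8,ss=4.5,sn="side"):
    for n in("wrist",sn): snap(n,tag)
    a=cv2.resize(load(f"wrist{tag}")["image"][wr[0]:wr[1],wr[2]:wr[3]],None,fx=ws,fy=ws,interpolation=2)
    b=cv2.resize(load(f"{sn}{tag}")["image"][sd[0]:sd[1],sd[2]:sd[3]],None,fx=ss,fy=ss,interpolation=2)
    h=max(a.shape[0],b.shape[0]);a=cv2.copyMakeBorder(a,0,h-a.shape[0],0,0,0);b=cv2.copyMakeBorder(b,0,h-b.shape[0],0,0,0)
    cv2.imwrite(f"pics/z{tag}.png",np.hstack([a,b]))
E
python3 - <<'E'
from h import *
st(); duo(6)
E
```

```text
t 3.3 J [ 0.431 -0.066 -0.312  1.324 -0.002  0.299] P [0.4407 0.2019 0.0231] rv [-1.308  1.143  1.304] F [-0.5 -0.1  0.2] M [-0.05 -0.02 -0.02] g 22.3
```

View pics/z6.png

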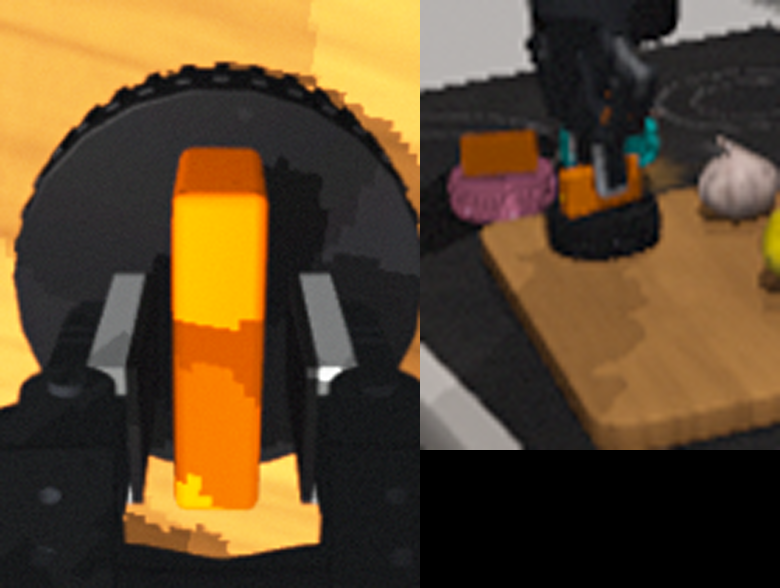

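>>> send_rows([
  [0,0,-4,0,0,0,22],
  [0,0,0,0,0,0,8],
  [0,0,0,0,0,0,5],
  [0,0,0,0,0,0,5],
  [0,0,0,0,0,0,5],
])

```text
t: 3.82
eef_pos: [0.4411, 0.2021, 0.0194]
eef_rot: [-1.309, 1.142, 1.303]
contact_force: [0.3, 0.1, -1.5]
grip_width: 0.0129
```

Run:
```python
from h import *
st(); duo(7)
```

```text
t 3.82 J [ 0.431 -0.065 -0.318  1.315 -0.002  0.299] P [0.4411 0.2021 0.0194] rv [-1.309  1.142  1.303] F [ 0.3  0.1 -1.5] M [ 0.01 -0.02  0.  ] g 12.9
```

View pics/z7.png

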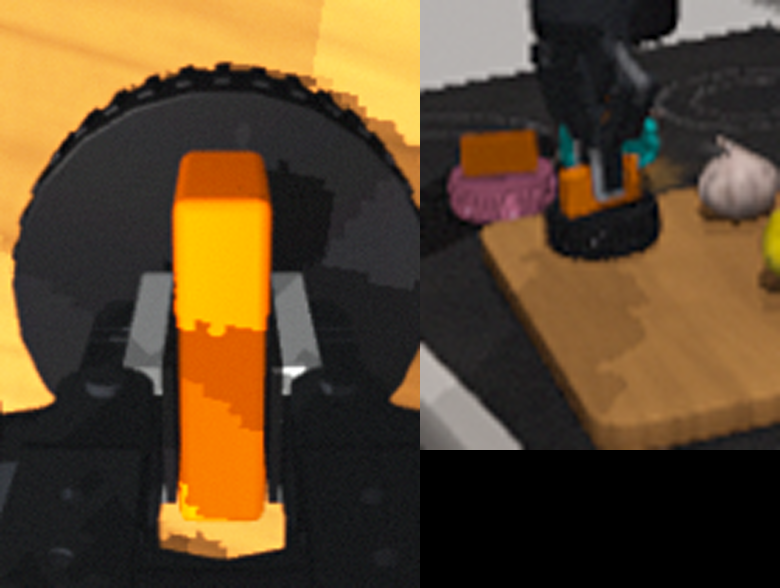

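>>> send_rows([
  [0,0,10,0,0,0,5],
  [0,0,25,0,0,0,5],
  [0,0,35,0,0,0,5],
  [0,0,35,0,0,0,5],
  [0,0,30,0,0,0,5],
])

```text
t: 4.33
eef_pos: [0.4357, 0.1996, 0.1542]
eef_rot: [-1.306, 1.155, 1.31]
contact_force: [1.1, -0.5, -0.1]
grip_width: 0.0128
```

```bash
cat >> h.py <<'E'
def frame(az,l=np.deg2rad(32)):
    z=np.array([np.sin(l)*np.cos(az),np.sin(l)*np.sin(az),np.cos(l)])
    x=-np.array([np.cos(l)*np.cos(az),np.cos(l)*np.sin(az),-np.sin(l)])
    return np.c_[x,np.cross(z,x),z]
def toolfor(F,yaw=0):
    """tool orientation; yaw = cap turn anticlockwise(+) about jar z from dot line"""
    G=F@R.from_euler('z',yaw).as_matrix()
    return np.c_[-G[:,2],-G[:,0],G[:,1]]
E
python3 - <<'E'
from h import *
s=st(); duo(8)
F=frame(np.deg2rad(172)); n=np.array([.498,-.3435,.149])
plan(s,n+.10*F[:,2]+.085*F[:,0],toolfor(F))
E
```

```text
t 4.33 J [ 0.431 -0.081 -0.073  1.59  -0.002  0.299] P [0.4357 0.1996 0.1542] rv [-1.306  1.155  1.31 ] F [ 1.1 -0.5 -0.1] M [ 0.03 -0.08  0.08] g 12.8
total [  81.2 -545.8  124.7] [ 0.003 -0.57  -0.263] n 14 per row [  5.8  -38.99   8.9 ] [ 0.0002 -0.0407 -0.0188]
```

View pics/z8.png

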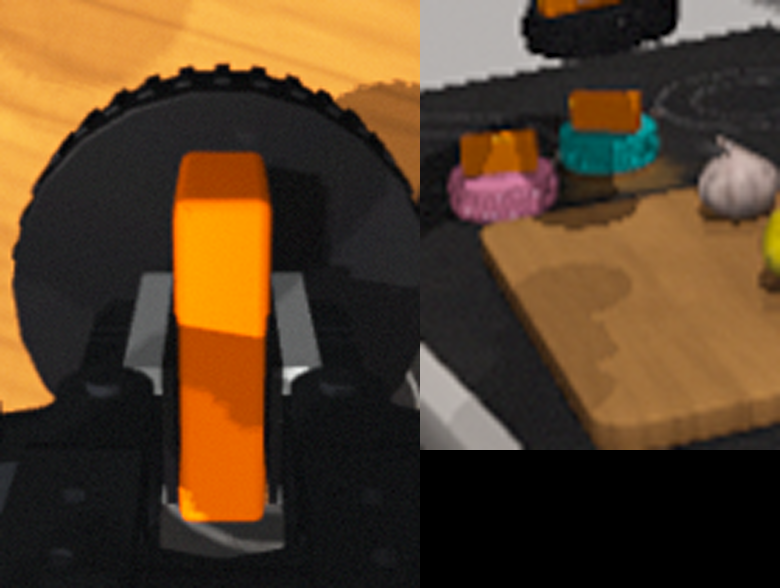

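>>> send_rows([
  [5,-35,12,0,-0.03,-0.015,5],
  [5,-39,12,0,-0.04,-0.018,5],
  [6,-39,10,0,-0.04,-0.018,5],
  [6,-39,9,0,-0.04,-0.018,5],
  [6,-39,9,0,-0.04,-0.018,5],
  [6,-39,9,0,-0.04,-0.019,5],
  [6,-39,8,0,-0.04,-0.019,5],
  [6,-39,8,0,-0.04,-0.019,5],
])

```text
t: 5.1
eef_pos: [0.4823, -0.1121, 0.2372]
eef_rot: [-1.359, 0.995, 0.954]
contact_force: [0.7, 1.1, -1.0]
grip_width: 0.0133
```

>>> send_rows([
  [6,-39,8,0,-0.04,-0.019,5],
  [6,-39,8,0,-0.04,-0.019,5],
  [6,-39,8,0,-0.04,-0.019,5],
  [6,-38,8,0,-0.04,-0.019,5],
])

```text
t: 5.43
eef_pos: [0.5039, -0.2736, 0.2719]
eef_rot: [-1.369, 0.915, 0.763]
contact_force: [1.2, 0.2, -1.7]
grip_width: 0.0124
```

Run:
```python
from h import *
s=st()
F=frame(np.deg2rad(172)); n=np.array([.498,-.3435,.149])
plan(s,n+.10*F[:,2]+.085*F[:,0],toolfor(F))
```

```text
t 5.43 J [-0.619 -0.315 -0.14   1.306  0.22  -0.48 ] P [ 0.5039 -0.2736  0.2719] rv [-1.369  0.915  0.763] F [ 1.2  0.2 -1.7] M [0.09 0.47 0.07] g 12.4
total [ 13.  -72.6   6.9] [ 0.014 -0.072 -0.044] n 2 per row [  6.49 -36.29   3.47] [ 0.0069 -0.0362 -0.0218]
```

>>> send_rows([
  [7,-38,4,0.007,-0.036,-0.022,5],
  [5,-28,3,0.006,-0.03,-0.02,5],
  [0,0,0,0,0,0,5],
  [0,0,0,0,0,0,5],
])

```text
t: 5.77
eef_pos: [0.5131, -0.3504, 0.2788]
eef_rot: [-1.348, 0.887, 0.674]
contact_force: [0.7, 0.9, -0.7]
grip_width: 0.0127
```

Run:
```python
from h import *
s=st(); snap("wrist",9);st()
for n in("scene","side"):snap(n,9)
```

```text
t 5.77 J [-0.754 -0.24  -0.093  1.243  0.304 -0.531] P [ 0.5131 -0.3504  0.2788] rv [-1.348  0.887  0.674] F [ 0.7  0.9 -0.7] M [ 0.07  0.6  -0.06] g 12.7
t 5.82 J [-0.753 -0.24  -0.094  1.243  0.303 -0.531] P [ 0.5132 -0.35    0.2787] rv [-1.348  0.887  0.675] F [-0.5  0.1 -1.3] M [0.1  0.63 0.06] g 12.6
```

View pics/wrist9.png

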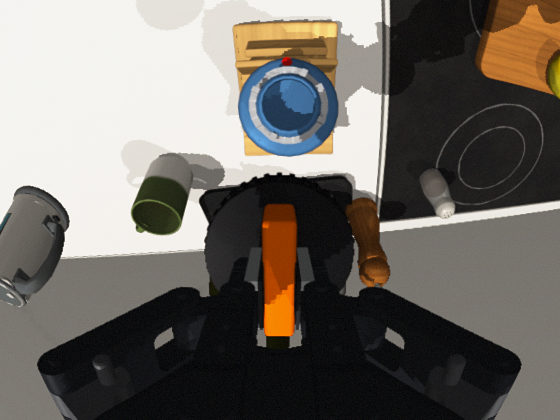

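The whole jar is visible: mouth at about (289,101), dot at about (287,61).

Run:
```python
from h import *
crop(load("wrist9"),235,45,342,160,5,"pics/z9.png")
```

```text
(no output)
```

View pics/z9.png

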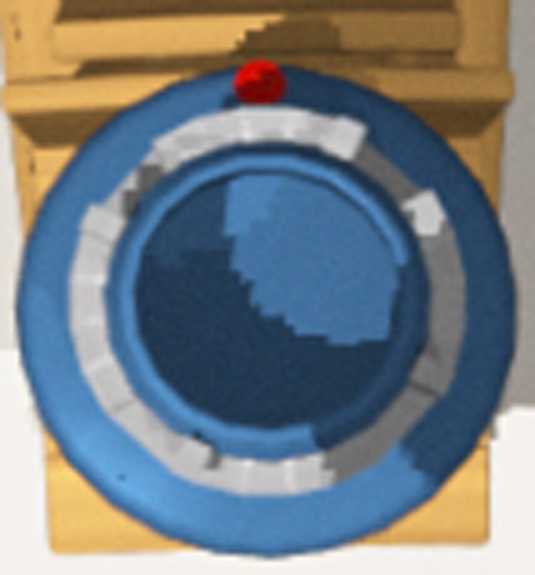

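```bash
cat > jarfit.py <<'E'
from h import *
a=load("scene9");b=load("side9");w=load("wrist9")
A=lambda p:(p[0]/6+330,p[1]/6+250);B=lambda p:(p[0]/6+310,p[1]/6+215)
W=lambda p:(p[0]/5+235,p[1]/5+45)
t=np.linspace(0,2*np.pi,1440)
obs=[]
for c,f,m,fi,wt in (
 (a,A,[(248,235),(422,215),(335,308),(270,185),(280,285),(395,280)],0,1),
 (b,B,[(147,222),(225,143),(298,180),(195,256)],0,1)):
    for p in m: obs.append((c,f(p),"m",fi,wt))
for p in [(70,300),(465,300),(268,105),(265,495)]: obs.append((w,W(p),"b",1,1.5))
for p in [(105,296),(428,296),(267,142),(267,450)]: obs.append((w,W(p),"n",1,1))
for p in [(17,308),(516,308),(266,555)]: obs.append((w,W(p),"s",1,.7))
dots=[(a,A((265,366)),0),(b,B((158,346)),0),(w,W((260,81)),1)]
# p: neck xyz, az, lean, dotz, mouthR, roll, shoulderz
def res(p,use=(1,1,1)):
    F=frame(p[3],p[4]); o=p[:3]; r=[]
    def circ(R_,z): return o+np.c_[R_*np.cos(t),R_*np.sin(t),0*t+z]@F.T
    cs={"m":circ(p[6],.006),"b":circ(.0335,0),"n":circ(.028,.001),"s":circ(.048,p[8])}
    for c,u,k,fi,wt in obs:
        q=proj(c,cs[k],bool(fi)); i=np.argmin(((q-u)**2).sum(1)); r+=list(wt*(q[i]-u))
    G=F@R.from_euler('z',p[7]).as_matrix(); D=o+G@np.array([-.042,0,p[5]])
    for c,u,fi in dots: r+=list(proj(c,D,bool(fi))[0]-u)
    r+=[(p[6]-.0250)*1000,(p[4]-np.deg2rad(32))/.004,p[7]/.05,(p[8]+.03)/.01]
    return np.array(r)
def go():
    r=least_squares(res,[.498,-.3435,.149,3.,.5585,-.024,.0255,0,-.03],diff_step=1e-4,x_scale=[.01,.01,.01,.1,.1,.01,.01,.1,.01],loss="soft_l1")
    return r.x
if __name__=="__main__":
    x=go();print(x.round(4),np.rad2deg(x[[3,4,7]]).round(1)); v=res(x);print(v.round(1))
    F=frame(x[3],x[4])
    print("wrist px neck",(proj(w,x[:3],True)[0]-[235,45])*5, "band diam")
    G=F@R.from_euler('z',x[7]).as_matrix()
    np.savez("jar.npz",n=x[:3],F=G)
    s=st(); plan(s,x[:3]+.04*G[:,2],toolfor(G))
E
python3 jarfit.py
```

```text
[ 0.4996 -0.3398  0.1464  3.0364  0.5578 -0.0244  0.0252 -0.008  -0.0316] [174.   32.   -0.5]
[-0.5  0.  -2.3  0.3 -0.  -0.5 -1.  -0.9 -0.7  0.9 -0.9 -0.8 -0.8 -0.
  0.1  0.6 -2.4  0.1  0.1  0.6  0.2 -0.  -1.7  0.  -0.1  1.4  0.  -1.2
 -0.6 -0.1  0.1 -0.   0.1 -0.5  0.   2.  -0.3 -0.1 -0.3 -0.  -0.1  0.1
 -0.2 -1.1  0.3 -0.2 -0.4  1.5  0.2 -0.2 -0.2 -0.2]
wrist px neck [265.10436051 299.03100014] band diam
t 5.92 J [-0.751 -0.241 -0.094  1.243  0.303 -0.531] P [ 0.5139 -0.3484  0.2793] rv [-1.35   0.885  0.676] F [-0.  -0.4 -1.7] M [ 0.09  0.58 -0.02] g 12.9
total [-35.3  10.9 -99. ] [ 0.006 -0.001  0.035] n 3 per row [-11.77   3.62 -33.01] [ 0.0021 -0.0005  0.0116]
```

```bash
cat >> h.py <<'E'
RIM=np.array([-.0016,.0011,0])
N=np.array([.499,-.341,.147]); AZ=np.deg2rad(173.5); JF=frame(AZ)
def goto(h,yaw=0,lat=(0,0)):
    s=st(); T=toolfor(JF,np.deg2rad(yaw)); plan(s,N+JF@np.array([lat[0],lat[1],h])-T@RIM,T)
    # where is the rim now, in jar frame
    Tm=R.from_rotvec(s["eef_rot"]).as_matrix(); q=JF.T@(s["eef_pos"]+Tm@RIM-N)*1000
    M=JF.T@Tm; y=np.rad2deg(np.arctan2(-M[1,1],-M[0,1])); print("rim in jar mm",q.round(2),"yaw",y.round(2),"tilt deg",np.rad2deg(np.arccos(np.clip(-M[2,0],-1,1))).round(2),"F jar",(JF.T@s["contact_force"]).round(1),"M jar",(JF.T@s["ft_torque"]).round(2))
E
python3 -c "
from h import *
goto(.03)"
```

```text
t 5.92 J [-0.751 -0.241 -0.094  1.243  0.303 -0.531] P [ 0.5139 -0.3484  0.2793] rv [-1.35   0.885  0.676] F [-0.  -0.4 -1.7] M [ 0.09  0.58 -0.02] g 12.9
total [ -28.9    9.  -107.7] [ 0.002 -0.002  0.033] n 3 per row [ -9.63   3.   -35.89] [ 0.0007 -0.0005  0.0111]
rim in jar mm [ 82.26  -5.61 105.57] yaw -1.56 tilt deg 1.12 F jar [-0.9 -0.4 -1.5] M jar [ 0.    0.59 -0.03]
```

>>> send_rows([
  [-10,3,-32,0.001,0,0.011,5],
  [-10,3,-35,0.001,0,0.011,5],
  [-8,2,-30,0,0,0.01,5],
  [0,0,0,0,0,0,5],
])

```text
t: 6.25
eef_pos: [0.4869, -0.3347, 0.1819]
eef_rot: [-1.373, 0.857, 0.706]
contact_force: [0.1, 0.0, -2.1]
grip_width: 0.0127
```

Run:
```python
from h import *
goto(.03)
for n in("scene","side","wrist"):snap(n,10)
crop(load("scene10"),310,215,450,350,5,"pics/s10.png")
crop(load("side10"),290,175,430,310,5,"pics/d10.png")
goto(.03)
```

```text
t 6.25 J [-0.783 -0.327 -0.348  1.094  0.338 -0.6  ] P [ 0.4869 -0.3347  0.1819] rv [-1.373  0.857  0.706] F [ 0.1  0.  -2.1] M [0.12 0.67 0.05] g 12.7
total [ -2.   -4.7 -10.2] [ 0.003  0.001 -0.008] n 1 per row [ -1.95  -4.65 -10.25] [ 0.0028  0.0012 -0.0082]
rim in jar mm [ 6.62  4.83 37.94] yaw 0.48 tilt deg 0.15 F jar [-1.   0.  -1.8] M jar [0.06 0.68 0.02]
t 6.4 J [-0.783 -0.326 -0.333  1.095  0.338 -0.598] P [ 0.4906 -0.3379  0.1919] rv [-1.382  0.854  0.696] F [ 0.2  0.8 -0.5] M [ 0.05  0.59 -0.01] g 12.4
total [ -5.6  -1.5 -20.2] [ 0.011  0.011 -0.007] n 1 per row [ -5.63  -1.46 -20.19] [ 0.0111  0.0106 -0.0074]
rim in jar mm [15.29  2.08 44.23] yaw 0.66 tilt deg 0.72 F jar [-0.2  0.9 -0.5] M jar [-0.02  0.59  0.01]
```

View pics/s10.png

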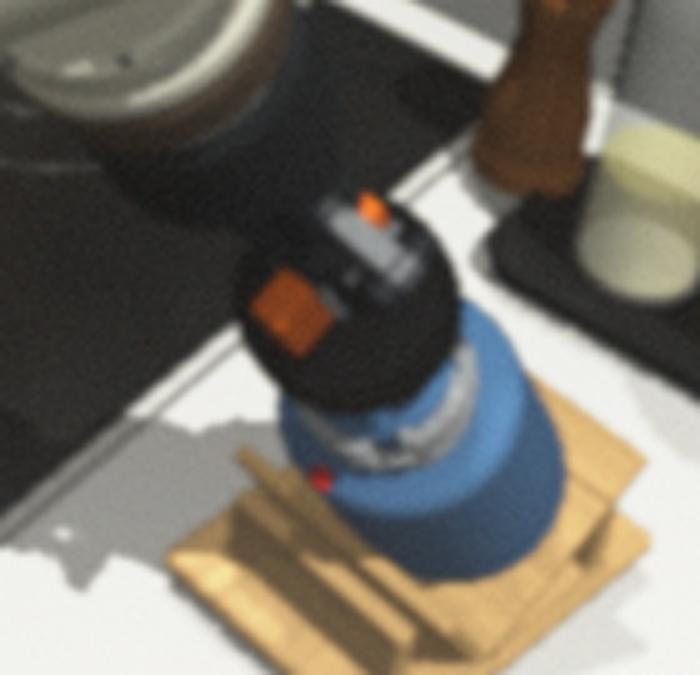

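View pics/d10.png

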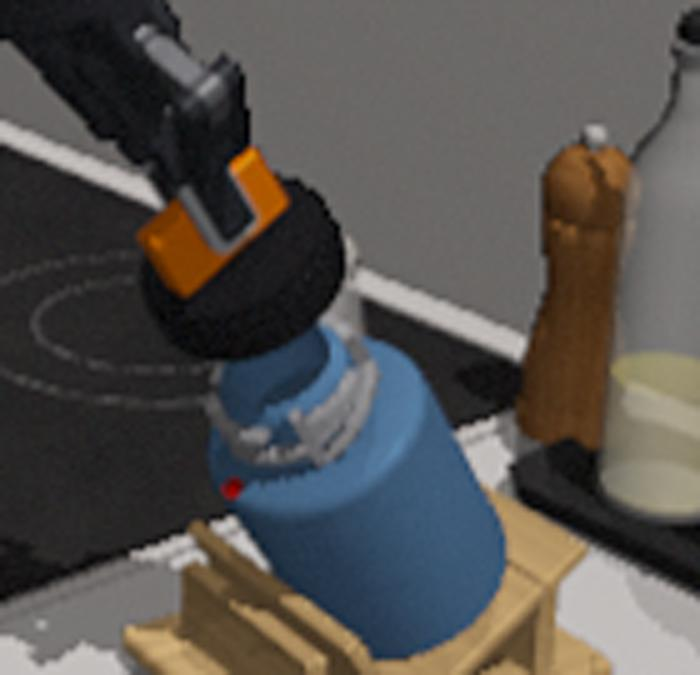

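View pics/wrist10.png

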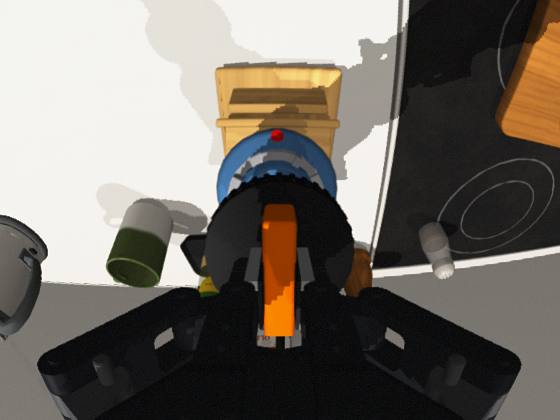

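>>> send_rows([
  [-3,-1,-8,0.005,0.005,-0.004,5],
  [-2,-0.5,-6,0.005,0.005,-0.003,5],
  [0,0,0,0,0,0,5],
  [0,0,0,0,0,0,5],
  [0,0,0,0,0,0,5],
])

```text
t: 6.82
eef_pos: [0.4895, -0.3414, 0.1867]
eef_rot: [-1.376, 0.858, 0.694]
contact_force: [-0.4, -0.1, -0.4]
grip_width: 0.0126
```

Run:
```python
from h import *
goto(.03)
for n in("scene","side","wrist"):snap(n,11)
crop(load("scene11"),310,215,450,350,5,"pics/s10.png")
crop(load("side11"),290,175,430,310,5,"pics/d10.png")
goto(.03)
```

```text
t 6.82 J [-0.788 -0.321 -0.338  1.089  0.338 -0.597] P [ 0.4895 -0.3414  0.1867] rv [-1.376  0.858  0.694] F [-0.4 -0.1 -0.4] M [ 0.1   0.61 -0.04] g 12.6
total [ -4.5   2.  -15.1] [ 0.008  0.008 -0.001] n 1 per row [ -4.48   1.97 -15.08] [ 0.0085  0.0082 -0.0014]
rim in jar mm [11.94 -1.45 40.3 ] yaw 0.3 tilt deg 0.61 F jar [-0.5 -0.2 -0.2] M jar [ 0.    0.62 -0.05]
t 6.97 J [-0.788 -0.321 -0.339  1.089  0.338 -0.598] P [ 0.4893 -0.3412  0.1864] rv [-1.376  0.858  0.694] F [ 0.7 -1.1 -1.6] M [0.1  0.56 0.06] g 13.1
total [ -4.3   1.8 -14.7] [ 0.008  0.008 -0.001] n 1 per row [ -4.28   1.84 -14.71] [ 0.0083  0.008  -0.0014]
rim in jar mm [11.56 -1.34 40.11] yaw 0.29 tilt deg 0.6 F jar [-0.2 -1.  -1.7] M jar [0.06 0.57 0.03]
```

View pics/s10.png

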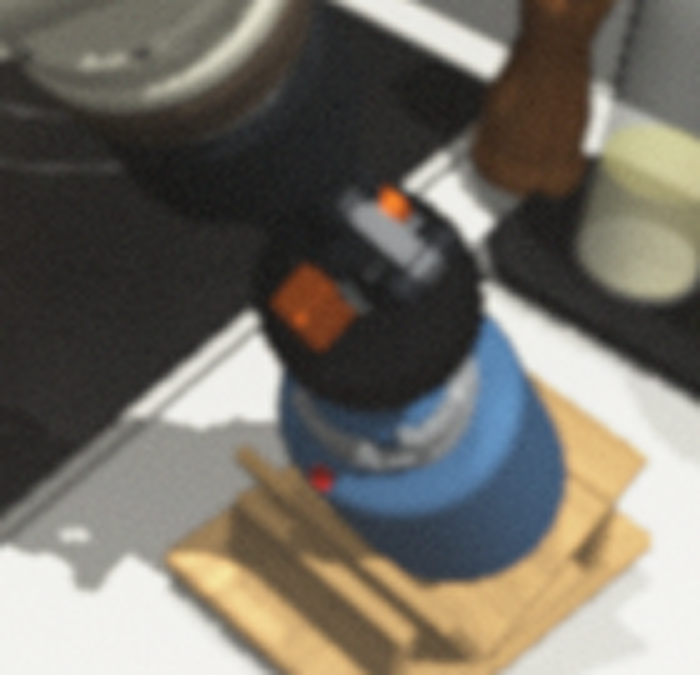

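View pics/d10.png

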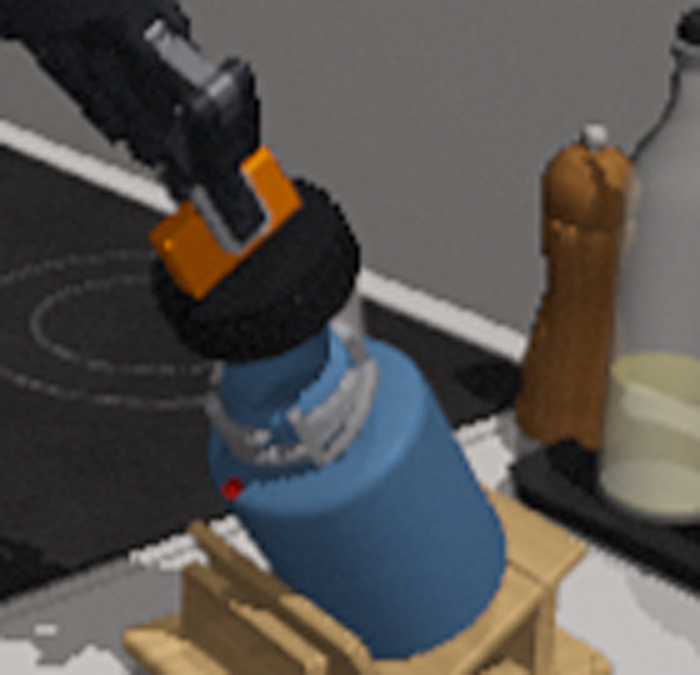

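Run:
```python
from h import *
P=np.array([.4895,-.3414,.1867]);T=R.from_rotvec([-1.376,.858,.694]).as_matrix()
t=np.linspace(0,2*np.pi,120)
out=[]
for n,x0,y0 in(("scene",310,215),("side",290,175)):
    c=load(n+"11");im=cv2.resize(c["image"][y0:y0+135,x0:x0+135],None,fx=4,fy=4,interpolation=2)
    def draw(Q,col):
        q=((proj(c,Q)-[x0,y0]+.5)*4-.5); cv2.polylines(im,[np.round(q).astype(int)],True,col,1)
    for z in(0,.0265): draw(P+(RIM+np.c_[0*t-z,.039*np.cos(t),.039*np.sin(t)])@T.T,(0,255,0))
    B=np.array([[-a,b,0] for a,b in((.0265,-.028),(.0555,-.028),(.0555,.028),(.0265,.028))])
    for k in(-.007,.007): draw(P+(RIM+B+[0,0,k])@T.T,(0,255,255))
    for z,r in((0,.0335),(.006,.0247),(-.0316,.048)): draw(N+np.c_[r*np.cos(t),r*np.sin(t),0*t+z]@JF.T,(255,0,255))
    out.append(im)
cv2.imwrite("pics/ov.png",np.hstack(out)[:, :800] if 0 else cv2.resize(np.hstack(out),None,fx=.74,fy=.74,interpolation=cv2.INTER_AREA))
cv2.imwrite("pics/ova.png",out[0]);cv2.imwrite("pics/ovb.png",out[1])
```

```text
(no output)
```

View pics/ova.png

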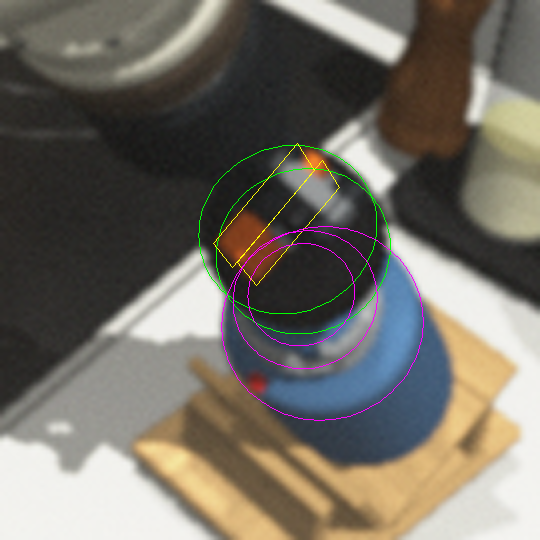

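View pics/ovb.png

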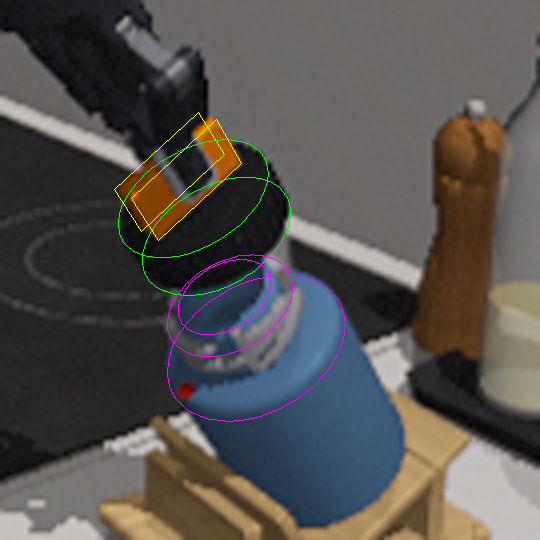

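Run:
```python
from h import *
def red(c):
    im=c["image"].astype(float); m=np.clip((im[:,:,2]-np.maximum(im[:,:,0],im[:,:,1])-60)/60,0,1)*(im[:,:,1]<70)
    return m
def cen(c,box):
    x0,y0,x1,y1=box; m=red(c)[y0:y1,x0:x1]; ys,xs=np.mgrid[y0:y1,x0:x1]; return (m*xs).sum()/m.sum(),(m*ys).sum()/m.sum(),m.sum()
a=load("scene9");b=load("side9");w=load("wrist9")
A=cen(a,(365,300,385,322));B=cen(b,(328,264,345,280));Wp=cen(w,(278,54,296,70));print(A,B,Wp)
d=tri([ray(a,*A[:2]),ray(b,*B[:2])]);print("dot",d, "wrist pred px",proj(w,d,True))
d3=tri([ray(a,*A[:2]),ray(b,*B[:2]),ray(w,*Wp[:2],True)]);print(d3)
print("model dot",N+JF@[-.042,0,-.0245])
# wrist fingers ref: project dot-frame; band centre observed px
w11=load("wrist11");
o,dd=ray(w,267.4/5+235,299/5+45,True)
for D in(.27,.28): print(o+dd*D)
# wrist view 11 dot
W2=cen(w11,(265,115,290,145));print(W2,"pred",proj(w11,d,True))
```

```text
(np.float64(373.8805309734513), np.float64(311.0221238938054), np.float64(3.7666666666666666)) (np.float64(336.09195402298855), np.float64(272.52873563218395), np.float64(5.799999999999999)) (np.float64(286.1914514692788), np.float64(60.539626001780945), np.float64(56.15))
dot [ 0.47340342 -0.33941378  0.10536355] wrist pred px [[283.5779303   60.20227482]]
[ 0.47490947 -0.33778019  0.10368539]
model dot [ 0.4765105  -0.33843765  0.10396621]
[ 0.49306523 -0.3387653   0.15854198]
[ 0.49782831 -0.33920107  0.14976   ]
(np.float64(282.3146188340807), np.float64(136.6401793721973), np.float64(92.91666666666666)) pred [[278.67437126 135.79634943]]
```

```bash
sed -i 's/^N=np.array(\[.499,-.341,.147\])/N=np.array([.498,-.342,.1475])/' h.py; python3 -c "
from h import *
goto(.012)"
```

```text
t 6.97 J [-0.788 -0.321 -0.339  1.089  0.338 -0.598] P [ 0.4893 -0.3412  0.1864] rv [-1.376  0.858  0.694] F [ 0.7 -1.1 -1.6] M [0.1  0.56 0.06] g 13.1
total [  4.2  -0.2 -29.5] [ 0.008  0.008 -0.001] n 1 per row [  4.2   -0.24 -29.48] [ 0.0083  0.008  -0.0014]
rim in jar mm [12.04 -0.23 39.21] yaw 0.29 tilt deg 0.6 F jar [-0.2 -1.  -1.7] M jar [0.06 0.57 0.03]
```

>>> send_rows([
  [-5,0.6,-3.2,0.004,0.004,0,5],
  [-5,0.6,-3.2,0.004,0.004,0,5],
  [4,-0.4,-6,0,0,0,5],
  [4,-0.5,-6,0,0,0,5],
  [3,-0.3,-5,0,0,0,5],
  [0,0,0,0,0,0,5],
  [0,0,0,0,0,0,5],
])

```text
t: 7.55
eef_pos: [0.4899, -0.3411, 0.1594]
eef_rot: [-1.364, 0.862, 0.704]
contact_force: [-0.0, -0.0, -1.6]
grip_width: 0.0125
```

```bash
python3 -c "
from h import *
goto(.008)"
```

```text
t 7.55 J [-0.787 -0.309 -0.376  1.052  0.337 -0.596] P [ 0.4899 -0.3411  0.1594] rv [-1.364  0.862  0.704] F [-0.  -0.  -1.6] M [0.06 0.62 0.05] g 12.5
total [ 5.7 -0.6 -5.9] [-0.002 -0.002 -0.001] n 1 per row [ 5.69 -0.59 -5.93] [-0.0016 -0.0018 -0.0008]
rim in jar mm [-1.71 -0.06 16.06] yaw -0.0 tilt deg 0.15 F jar [-0.9 -0.  -1.4] M jar [0.01 0.63 0.05]
```

>>> send_rows([
  [2.7,-0.3,-1.2,0,0,0,5],
  [1.6,-0.2,-2.5,0,0,0,5],
  [1.6,-0.2,-2.5,0,0,0,5],
  [1.3,-0.1,-2,0,0,0,5],
  [0,0,0,0,0,0,5],
])

```text
t: 7.97
eef_pos: [0.4981, -0.3415, 0.1504]
eef_rot: [-1.364, 0.861, 0.705]
contact_force: [-0.1, 1.2, -2.0]
grip_width: 0.0125
```

Run:
```python
from h import *
goto(0)
for n in("scene","side"): snap(n,12)
a=cv2.resize(load("scene12")["image"][220:350,310:440],None,fx=3,fy=3,interpolation=2)
b=cv2.resize(load("side12")["image"][180:310,290:420],None,fx=3,fy=3,interpolation=2)
cv2.imwrite("pics/z12.png",np.hstack([a,b])); goto(0)
```

```text
t 7.97 J [-0.775 -0.294 -0.382  1.028  0.333 -0.585] P [ 0.4981 -0.3415  0.1504] rv [-1.364  0.861  0.705] F [-0.1  1.2 -2. ] M [0.19 0.62 0.07] g 12.5
total [ 1.7 -0.7 -3.7] [-0.002 -0.002 -0.002] n 1 per row [ 1.7  -0.71 -3.69] [-0.0023 -0.0018 -0.0016]
rim in jar mm [0.46 0.51 4.07] yaw 0.02 tilt deg 0.19 F jar [-1.2  1.2 -1.6] M jar [ 0.14  0.64 -0.  ]
t 8.07 J [-0.776 -0.294 -0.382  1.028  0.333 -0.585] P [ 0.498  -0.3415  0.1507] rv [-1.364  0.861  0.705] F [-0.4  2.4 -2.1] M [0.42 0.73 0.22] g 12.7
total [ 1.8 -0.7 -4. ] [-0.002 -0.002 -0.002] n 1 per row [ 1.82 -0.67 -4.  ] [-0.0021 -0.0018 -0.0016]
rim in jar mm [0.53 0.45 4.39] yaw 0.02 tilt deg 0.18 F jar [-1.7  2.4 -1.5] M jar [0.4  0.78 0.01]
```

View pics/z12.png

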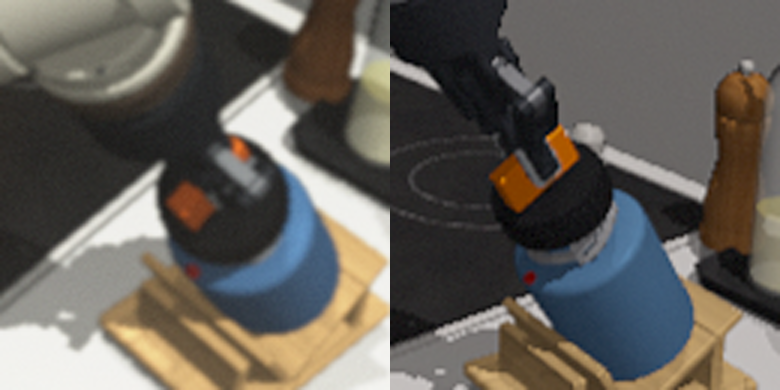

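>>> send_rows([
  [0.2,1.5,0.3,0,0,0,5],
  [0.9,-0.1,-1.5,0,0,0,5],
  [0.9,-0.1,-1.5,0,0,0,5],
  [0.6,0,-1,0,0,0,5],
])

```text
t: 8.4
eef_pos: [0.5002, -0.3407, 0.1489]
eef_rot: [-1.365, 0.862, 0.703]
contact_force: [-19.0, 6.6, 13.8]
grip_width: 0.0126
```

```bash
python3 -c "
from h import *
goto(0)"
```

```text
t 8.4 J [-0.77  -0.294 -0.386  1.02   0.329 -0.579] P [ 0.5002 -0.3407  0.1489] rv [-1.365  0.862  0.703] F [-19.    6.6  13.8] M [1.09 2.36 0.53] g 12.6
total [-0.5 -1.5 -2.2] [-0.    -0.001 -0.   ] n 1 per row [-0.46 -1.48 -2.22] [-0.0002 -0.001  -0.0003]
rim in jar mm [1.42 1.52 1.73] yaw 0.01 tilt deg 0.06 F jar [-9.4  4.4 22.1] M jar [0.98 2.47 0.01]
```

>>> send_rows([
  [-1.2,0.6,0.1,0,0,0,5],
  [0,0,0,0,0,0,5],
  [0,0,0,0,0,0,5],
])

```text
t: 8.65
eef_pos: [0.4991, -0.3406, 0.1501]
eef_rot: [-1.367, 0.862, 0.701]
contact_force: [-0.8, 0.5, -1.0]
grip_width: 0.0128
```

Run:
```python
from h import *
goto(0)
for n in("scene","side","wrist"): snap(n,13)
a=cv2.resize(load("scene13")["image"][220:350,310:440],None,fx=3,fy=3,interpolation=2)
b=cv2.resize(load("side13")["image"][180:310,290:420],None,fx=3,fy=3,interpolation=2)
cv2.imwrite("pics/z13.png",np.hstack([a,b])); goto(0)
```

```text
t 8.65 J [-0.771 -0.298 -0.388  1.021  0.329 -0.58 ] P [ 0.4991 -0.3406  0.1501] rv [-1.367  0.862  0.701] F [-0.8  0.5 -1. ] M [ 0.05  0.64 -0.02] g 12.8
total [ 0.7 -1.6 -3.3] [0.001 0.    0.   ] n 1 per row [ 0.71 -1.63 -3.33] [0.0012 0.0001 0.0004]
rim in jar mm [1.02 1.54 3.3 ] yaw 0.02 tilt deg 0.07 F jar [-1.2  0.4 -0.4] M jar [-0.03  0.64 -0.01]
t 8.8 J [-0.771 -0.298 -0.388  1.021  0.329 -0.58 ] P [ 0.499  -0.3405  0.1498] rv [-1.366  0.863  0.701] F [-0.3 -1.  -1.2] M [ 0.12  0.58 -0.  ] g 13.0
total [ 0.7 -1.7 -3. ] [ 0.001 -0.     0.   ] n 1 per row [ 0.74 -1.7  -3.04] [ 0.0009 -0.0003  0.0003]
rim in jar mm [0.83 1.61 3.07] yaw 0.01 tilt deg 0.05 F jar [-0.8 -1.1 -0.9] M jar [ 0.05  0.59 -0.03]
```

View pics/z13.png

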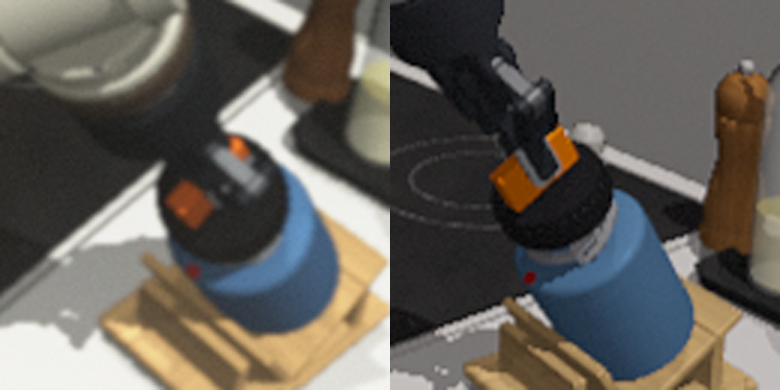

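View pics/wrist13.png

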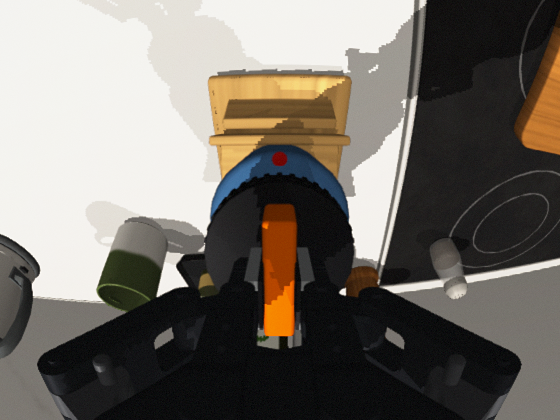

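>>> send_rows([
  [0.5,0,-0.8,0,0,0,5],
  [0.5,0,-0.8,0,0,0,5],
])

```text
t: 8.97
eef_pos: [0.5, -0.3407, 0.1489]
eef_rot: [-1.367, 0.863, 0.701]
contact_force: [-14.4, 3.9, 12.3]
grip_width: 0.013
```

```bash
python3 -c "
from h import *
goto(0)"
```

```text
t 8.97 J [-0.77  -0.297 -0.389  1.018  0.328 -0.578] P [ 0.5    -0.3407  0.1489] rv [-1.367  0.863  0.701] F [-14.4   3.9  12.3] M [0.79 1.84 0.3 ] g 13.0
total [-0.3 -1.5 -2.2] [0.001 0.    0.001] n 1 per row [-0.25 -1.52 -2.2 ] [0.0014 0.0001 0.0005]
rim in jar mm [1.23 1.54 1.82] yaw 0.01 tilt deg 0.08 F jar [-6.   2.2 18.3] M jar [ 0.64  1.92 -0.05]
```

>>> send_rows([
  [0.2,0,-0.3,-0.037,0.004,0.059,5],
  [0.2,0,-0.3,-0.037,0.004,0.059,5],
  [0.2,0,-0.3,-0.037,0.004,0.059,5],
  [0.2,0,-0.3,-0.037,0.004,0.059,5],
])

```text
t: 9.3
eef_pos: [0.5005, -0.3398, 0.1494]
eef_rot: [-1.621, 0.781, 0.847]
contact_force: [-3.9, 2.1, 2.8]
grip_width: 0.0125
```

```bash
python3 -c "
from h import *
goto(0,20)"
```

```text
t 9.3 J [-0.769 -0.299 -0.39   1.017  0.329 -0.864] P [ 0.5005 -0.3398  0.1494] rv [-1.621  0.781  0.847] F [-3.9  2.1  2.8] M [0.35 0.79 0.05] g 12.5
total [-0.7 -2.  -2.7] [-0.032  0.006  0.053] n 1 per row [-0.7  -1.99 -2.69] [-0.0315  0.0058  0.0533]
rim in jar mm [1.8  2.12 2.03] yaw 16.44 tilt deg 0.14 F jar [-2.   1.7  4.5] M jar [ 0.25  0.82 -0.09]
```

>>> send_rows([
  [0,-0.2,-0.6,-0.028,0.003,0.045,5],
  [0,-0.2,-0.6,-0.028,0.003,0.045,5],
  [0.2,0,-0.5,-0.028,0.003,0.045,5],
])

```text
t: 9.55
eef_pos: [0.5007, -0.3399, 0.1494]
eef_rot: [-1.77, 0.724, 0.931]
contact_force: [-10.0, 3.9, 5.6]
grip_width: 0.0126
```

```bash
python3 -c "
from h import *
goto(0,25)"
```

```text
t 9.55 J [-0.769 -0.3   -0.392  1.015  0.331 -1.032] P [ 0.5007 -0.3399  0.1494] rv [-1.77   0.724  0.931] F [-10.    3.9   5.6] M [0.95 1.62 0.11] g 12.6
total [-0.9 -1.8 -2.7] [ 0.011  0.003 -0.016] n 1 per row [-0.92 -1.83 -2.72] [ 0.0108  0.003  -0.0155]
rim in jar mm [2.04 1.9  1.93] yaw 26.07 tilt deg 0.24 F jar [-5.8  2.8 10.2] M jar [ 0.7   1.72 -0.31]
```

>>> send_rows([
  [-0.8,0.3,-0.7,-0.028,0.003,0.045,5],
  [-0.6,0.3,-0.8,-0.028,0.003,0.045,5],
])

```text
t: 9.72
eef_pos: [0.4994, -0.3394, 0.1488]
eef_rot: [-1.868, 0.683, 0.987]
contact_force: [-1.0, 1.0, 2.0]
grip_width: 0.0125
```

```bash
python3 -c "
from h import *
goto(0,30)"
```

```text
t 9.72 J [-0.771 -0.304 -0.397  1.013  0.333 -1.145] P [ 0.4994 -0.3394  0.1488] rv [-1.868  0.683  0.987] F [-1.  1.  2.] M [0.27 0.51 0.06] g 12.5
total [ 0.3 -2.2 -2.2] [ 0.024  0.003 -0.036] n 1 per row [ 0.26 -2.23 -2.17] [ 0.0239  0.003  -0.0362]
rim in jar mm [0.73 2.15 2.1 ] yaw 32.47 tilt deg 0.33 F jar [0.1 0.9 2.3] M jar [ 0.21  0.53 -0.06]
```

>>> send_rows([
  [0.3,0,-0.6,-0.026,0.003,0.042,5],
  [0.3,0,-0.6,-0.026,0.003,0.042,5],
])

```text
t: 9.88
eef_pos: [0.5002, -0.3395, 0.1488]
eef_rot: [-1.959, 0.641, 1.038]
contact_force: [-3.6, 2.9, 3.9]
grip_width: 0.0126
```

```bash
python3 -c "
from h import *
goto(0,36)"
```

```text
t 9.88 J [-0.771 -0.303 -0.397  1.011  0.333 -1.248] P [ 0.5002 -0.3395  0.1488] rv [-1.959  0.641  1.038] F [-3.6  2.9  3.9] M [0.74 0.79 0.21] g 12.6
total [-0.6 -2.  -2.2] [ 0.024  0.004 -0.036] n 1 per row [-0.56 -2.03 -2.22] [ 0.0236  0.0044 -0.036 ]
rim in jar mm [1.47 2.04 1.7 ] yaw 38.45 tilt deg 0.4 F jar [-1.2  2.4  5.4] M jar [ 0.66  0.86 -0.16]
```

>>> send_rows([
  [-0.3,0.1,-0.9,-0.02,0.002,0.032,5],
  [-0.2,0.1,-0.9,-0.02,0.002,0.032,5],
])

```text
t: 10.05
eef_pos: [0.5, -0.3393, 0.1475]
eef_rot: [-2.028, 0.607, 1.078]
contact_force: [-0.2, -0.7, -0.9]
grip_width: 0.0123
```

```bash
python3 -c "
from h import *
goto(0,40)"
```

```text
t 10.05 J [-0.771 -0.305 -0.401  1.008  0.335 -1.329] P [ 0.5    -0.3393  0.1475] rv [-2.028  0.607  1.078] F [-0.2 -0.7 -0.9] M [ 0.05  0.57 -0.03] g 12.3
total [-0.3 -2.2 -1. ] [ 0.029  0.005 -0.045] n 1 per row [-0.34 -2.21 -0.95] [ 0.029   0.0051 -0.0452]
rim in jar mm [0.6  2.19 0.76] yaw 43.06 tilt deg 0.48 F jar [-0.6 -0.8 -0.7] M jar [-0.02  0.57 -0.02]
```

Height fell and the force vanished, so the cap is dropping. Pressing straight down.

>>> send_rows([
  [0.9,-0.1,-1.9,0,0,0,5],
  [0.9,-0.1,-1.9,0,0,0,5],
])

```text
t: 10.22
eef_pos: [0.502, -0.3396, 0.1436]
eef_rot: [-2.029, 0.606, 1.078]
contact_force: [0.3, 0.9, -1.2]
grip_width: 0.0128
```

```bash
python3 -c "
from h import *
goto(0,43)"
```

```text
t 10.22 J [-0.769 -0.301 -0.406  0.998  0.334 -1.328] P [ 0.502  -0.3396  0.1436] rv [-2.029  0.606  1.078] F [ 0.3  0.9 -1.2] M [0.06 0.62 0.02] g 12.8
total [-2.4 -1.9  3. ] [ 0.002  0.008 -0.002] n 1 per row [-2.37 -1.87  2.96] [ 0.0019  0.0085 -0.0016]
rim in jar mm [ 0.24  2.12 -3.66] yaw 43.11 tilt deg 0.49 F jar [-0.5  0.9 -1.1] M jar [0.   0.62 0.02]
```

>>> send_rows([
  [1.1,-0.1,-1.8,0.001,0.004,0,5],
  [1.1,-0.1,-1.8,0.001,0.004,0,5],
  [0.8,-0.1,-1.1,0,0,0,5],
])

```text
t: 10.47
eef_pos: [0.5049, -0.3399, 0.1387]
eef_rot: [-2.02, 0.611, 1.086]
contact_force: [-25.8, 8.0, 20.3]
grip_width: 0.0126
```

```bash
python3 -c "
from h import *
goto(0,43)"
```

```text
t 10.47 J [-0.762 -0.287 -0.4    0.996  0.326 -1.32 ] P [ 0.5049 -0.3399  0.1387] rv [-2.02   0.611  1.086] F [-25.8   8.   20.3] M [1.22 2.72 0.55] g 12.6
total [-5.2 -1.6  7.9] [-0.002 -0.001  0.001] n 1 per row [-5.25 -1.55  7.86] [-0.0019 -0.0007  0.0015]
rim in jar mm [ 0.1   2.14 -9.34] yaw 42.87 tilt deg 0.07 F jar [-11.7   5.   31.3] M jar [ 1.06  2.84 -0.01]
```

>>> send_rows([
  [-0.6,0.1,0.3,0,0,0,5],
  [0,0,0,0.03,-0.003,-0.048,5],
  [0,0,0,0.037,-0.004,-0.059,5],
  [0,0,0,0.037,-0.004,-0.059,5],
])

```text
t: 10.8
eef_pos: [0.5047, -0.3399, 0.1392]
eef_rot: [-1.844, 0.693, 0.984]
contact_force: [0.4, 0.1, -1.4]
grip_width: 0.0128
```

```bash
python3 -c "
from h import *
goto(0,43)"
```

```text
t 10.8 J [-0.762 -0.286 -0.398  1.     0.326 -1.117] P [ 0.5047 -0.3399  0.1392] rv [-1.844  0.693  0.984] F [ 0.4  0.1 -1.4] M [0.05 0.55 0.03] g 12.8
total [-5.  -1.5  7.3] [-0.11   0.01   0.174] n 2 per row [-2.52 -0.77  3.67] [-0.055   0.005   0.0869]
rim in jar mm [ 0.08  2.28 -8.79] yaw 31.2 tilt deg 0.16 F jar [-0.4  0.2 -1.4] M jar [0.   0.56 0.03]
```

>>> send_rows([
  [0.1,0,-0.2,0.037,-0.004,-0.059,5],
  [0.1,0,-0.2,0.037,-0.004,-0.059,5],
  [0.1,0,-0.2,0.037,-0.004,-0.059,5],
  [0.1,0,-0.2,0.037,-0.004,-0.059,5],
])

```text
t: 11.13
eef_pos: [0.5058, -0.3401, 0.1381]
eef_rot: [-1.584, 0.792, 0.834]
contact_force: [0.0, 0.0, -0.6]
grip_width: 0.0127
```

```bash
python3 -c "
from h import *
goto(0,20)"
```

```text
t 11.13 J [-0.762 -0.281 -0.396  0.998  0.327 -0.821] P [ 0.5058 -0.3401  0.1381] rv [-1.584  0.792  0.834] F [ 0.   0.  -0.6] M [ 0.01  0.6  -0.04] g 12.7
total [-6.  -1.7  8.6] [-0.056  0.003  0.083] n 1 per row [-6.01 -1.74  8.62] [-0.0561  0.0032  0.0831]
rim in jar mm [  0.3    2.51 -10.37] yaw 14.26 tilt deg 0.27 F jar [-0.3  0.  -0.5] M jar [-0.07  0.6  -0.01]
```

>>> send_rows([
  [0.2,-0.1,-0.5,0.037,-0.004,-0.059,5],
  [0.2,-0.1,-0.5,0.037,-0.004,-0.059,5],
  [0.2,-0.1,-0.5,0.037,-0.004,-0.059,5],
  [0.2,-0.1,-0.5,0.037,-0.004,-0.059,5],
])

```text
t: 11.47
eef_pos: [0.5071, -0.3413, 0.1354]
eef_rot: [-1.32, 0.872, 0.683]
contact_force: [-1.0, -0.8, -0.6]
grip_width: 0.0124
```

```bash
python3 -c "
from h import *
goto(0,0)"
```

```text
t 11.47 J [-0.762 -0.275 -0.396  0.994  0.328 -0.526] P [ 0.5071 -0.3413  0.1354] rv [-1.32   0.872  0.683] F [-1.  -0.8 -0.6] M [-0.02  0.61  0.02] g 12.4
total [-7.3 -0.9 11.3] [-0.029 -0.001  0.038] n 1 per row [-7.32 -0.95 11.34] [-0.0292 -0.0006  0.0377]
rim in jar mm [  0.08   1.81 -13.41] yaw -2.71 tilt deg 0.35 F jar [-1.  -0.9  0. ] M jar [-0.07  0.6   0.07]
```

>>> send_rows([
  [0.2,0,-0.5,0.037,-0.004,-0.059,5],
  [0.2,0,-0.5,0.037,-0.004,-0.059,5],
  [0.2,0,-0.5,0.037,-0.004,-0.059,5],
])

```text
t: 11.72
eef_pos: [0.5084, -0.3417, 0.134]
eef_rot: [-1.121, 0.919, 0.569]
contact_force: [-2.4, 2.2, 4.8]
grip_width: 0.0124
```

```bash
python3 -c "
from h import *
goto(0,0)"
```

```text
t 11.72 J [-0.762 -0.272 -0.396  0.99   0.329 -0.304] P [ 0.5084 -0.3417  0.134 ] rv [-1.121  0.919  0.569] F [-2.4  2.2  4.8] M [0.15 0.18 0.18] g 12.4
total [-8.6 -0.5 12.7] [-0.147  0.013  0.225] n 3 per row [-2.88 -0.18  4.24] [-0.0489  0.0043  0.0751]
rim in jar mm [  0.52   1.8  -15.29] yaw -15.42 tilt deg 0.39 F jar [0.3 1.9 5.5] M jar [0.2  0.19 0.08]
```

>>> send_rows([
  [0.1,0,-0.3,0.037,-0.004,-0.059,5],
  [0.1,0,-0.3,0.037,-0.004,-0.059,5],
])

```text
t: 11.88
eef_pos: [0.5085, -0.3417, 0.1342]
eef_rot: [-0.99, 0.945, 0.495]
contact_force: [-13.1, 2.8, 4.6]
grip_width: 0.0127
```

```bash
python3 -c "
from h import *
goto(0,0)"
```

```text
t 11.88 J [-0.762 -0.271 -0.396  0.991  0.33  -0.158] P [ 0.5085 -0.3417  0.1342] rv [-0.99   0.945  0.495] F [-13.1   2.8   4.6] M [-0.8   2.3   2.16] g 12.7
total [-8.8 -0.5 12.6] [-0.224  0.021  0.349] n 4 per row [-2.19 -0.13  3.14] [-0.0559  0.0053  0.0872]
rim in jar mm [  0.77   1.94 -15.22] yaw -23.76 tilt deg 0.41 F jar [-8.9  1.3 10.9] M jar [0.25 2.19 2.39]
```

>>> send_rows([
  [0.5,0,-0.8,0.02,-0.002,-0.032,5],
  [0.4,0,-0.7,0.02,-0.002,-0.032,5],
])

```text
t: 12.05
eef_pos: [0.5092, -0.3419, 0.1347]
eef_rot: [-0.92, 0.958, 0.453]
contact_force: [-18.3, 6.1, 9.4]
grip_width: 0.013
```

Run:
```python
from h import *
goto(0,0); duo(14,wr=(100,360,190,370),ws=2.3,sd=(180,310,290,420),ss=3)
goto(0,0)
```

```text
t 12.05 J [-0.761 -0.271 -0.394  0.99   0.328 -0.078] P [ 0.5092 -0.3419  0.1347] rv [-0.92   0.958  0.453] F [-18.3   6.1   9.4] M [-0.29  2.65  2.24] g 13.0
total [-9.4 -0.3 12. ] [-0.264  0.026  0.416] n 5 per row [-1.89 -0.05  2.4 ] [-0.0528  0.0052  0.0832]
rim in jar mm [  1.69   1.84 -15.14] yaw -28.26 tilt deg 0.34 F jar [-11.   4.  18.] M jar [0.69 2.6  2.21]
t 12.15 J [-0.761 -0.271 -0.395  0.99   0.328 -0.079] P [ 0.5092 -0.3419  0.1346] rv [-0.92   0.958  0.454] F [-14.2   4.3   8.2] M [-0.42  2.07  1.97] g 12.8
total [-9.4 -0.3 12.1] [-0.264  0.026  0.415] n 5 per row [-1.88 -0.07  2.42] [-0.0527  0.0052  0.083 ]
rim in jar mm [  1.61   1.91 -15.16] yaw -28.21 tilt deg 0.35 F jar [-8.   2.6 14.7] M jar [0.49 2.   2.01]
```

View pics/z14.png

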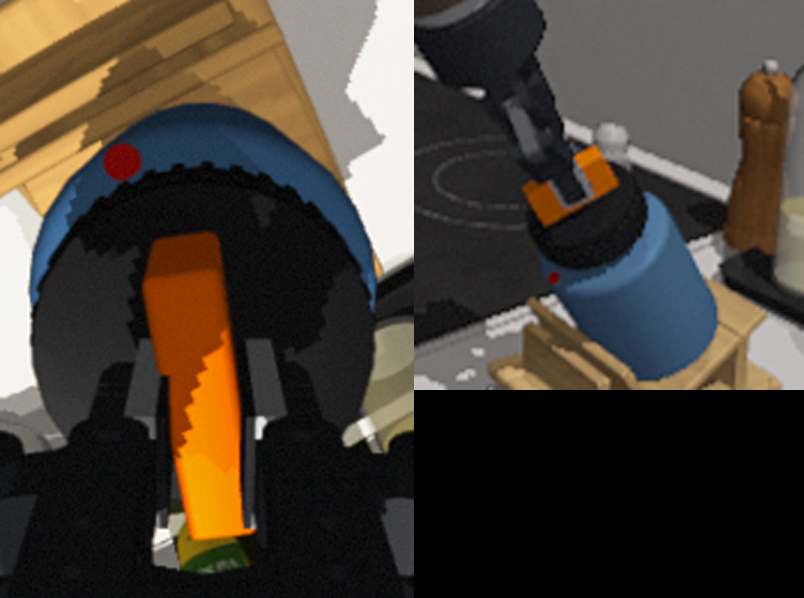

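>>> send_rows([
  [-0.9,0,-0.3,-0.02,0.002,0.03,5],
  [-0.3,0,-0.2,-0.02,0.002,0.03,5],
  [0,0,0,0,0,0,5],
])

```text
t: 12.4
eef_pos: [0.5087, -0.3419, 0.1345]
eef_rot: [-0.994, 0.947, 0.492]
contact_force: [-6.4, 1.3, 2.7]
grip_width: 0.0129
```

Run:
```python
from h import *
goto(0,0)
```

```text
t 12.4 J [-0.76  -0.274 -0.398  0.987  0.325 -0.157] P [ 0.5087 -0.3419  0.1345] rv [-0.994  0.947  0.492] F [-6.4  1.3  2.7] M [-0.73  1.76  1.44] g 12.9
total [-8.9 -0.3 12.3] [-0.219  0.022  0.349] n 4 per row [-2.23 -0.07  3.06] [-0.0548  0.0056  0.0873]
rim in jar mm [  1.07   1.74 -15.06] yaw -23.65 tilt deg 0.18 F jar [-4.1  0.6  5.7] M jar [-0.02  1.67  1.71]
```

>>> send_rows([
  [-0.3,0,0,-0.015,0.002,0.024,5],
  [0,0,0,0,0,0,20],
  [0,0,0,0,0,0,30],
  [0,0,0,0,0,0,30],
])

```text
t: 12.73
eef_pos: [0.5091, -0.3419, 0.1345]
eef_rot: [-1.016, 0.943, 0.505]
contact_force: [-1.0, 0.4, 0.3]
grip_width: 0.0295
```

Run:
```python
from h import *
goto(0,0); duo(15,wr=(100,360,190,370),ws=2.3,sd=(180,310,290,420),ss=3)
goto(0,0)
```

```text
t 12.73 J [-0.759 -0.273 -0.397  0.987  0.325 -0.181] P [ 0.5091 -0.3419  0.1345] rv [-1.016  0.943  0.505] F [-1.   0.4  0.3] M [0.08 0.49 0.04] g 29.5
total [-9.3 -0.3 12.2] [-0.206  0.021  0.328] n 4 per row [-2.34 -0.07  3.06] [-0.0515  0.0052  0.0821]
rim in jar mm [  1.46   1.73 -15.27] yaw -22.25 tilt deg 0.19 F jar [-0.7  0.3  0.8] M jar [0.05 0.5  0.02]
t 12.83 J [-0.759 -0.273 -0.397  0.987  0.325 -0.182] P [ 0.5091 -0.3419  0.1345] rv [-1.016  0.943  0.505] F [ 0.5 -0.7 -0.3] M [ 0.05  0.47 -0.06] g 29.8
total [-9.3 -0.3 12.2] [-0.206  0.021  0.328] n 4 per row [-2.32 -0.06  3.05] [-0.0514  0.0051  0.082 ]
rim in jar mm [  1.42   1.72 -15.23] yaw -22.21 tilt deg 0.18 F jar [ 0.4 -0.6 -0.5] M jar [-0.03  0.47 -0.05]
```

View pics/z15.png

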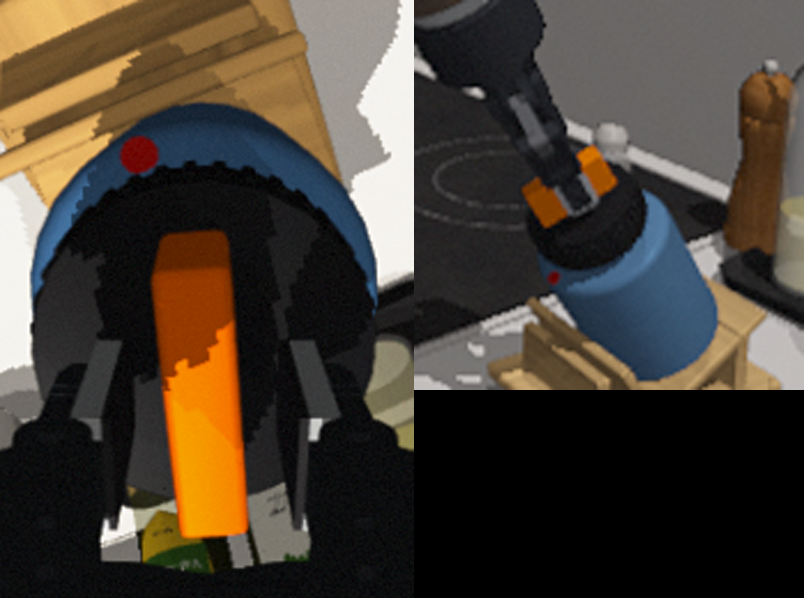

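>>> send_rows([
  [-0.9,0.1,-0.5,-0.028,0.003,0.045,30],
  [0,0,0,0,0,0,8],
  [0,0,0,0,0,0,5],
  [0,0,0,0,0,0,5],
  [0,0,0,0,0,0,5],
])

```text
t: 13.25
eef_pos: [0.5084, -0.342, 0.1345]
eef_rot: [-1.061, 0.934, 0.529]
contact_force: [-0.2, 0.1, 0.4]
grip_width: 0.0127
```

Run:
```python
from h import *
goto(0,0)
```

```text
t 13.25 J [-0.76  -0.275 -0.399  0.987  0.326 -0.232] P [ 0.5084 -0.342   0.1345] rv [-1.061  0.934  0.529] F [-0.2  0.1  0.4] M [-0.09  0.57  0.29] g 12.7
total [-8.6 -0.2 12.3] [-0.18   0.018  0.286] n 3 per row [-2.88 -0.06  4.09] [-0.06    0.0062  0.0955]
rim in jar mm [  0.82   1.53 -14.92] yaw -19.41 tilt deg 0.14 F jar [0.1 0.1 0.4] M jar [0.02 0.56 0.32]
```

>>> send_rows([
  [0.2,0,-0.4,0.023,-0.003,-0.037,5],
  [0.2,0,-0.4,0.023,-0.003,-0.037,5],
])

```text
t: 13.42
eef_pos: [0.5086, -0.3421, 0.1346]
eef_rot: [-0.982, 0.948, 0.483]
contact_force: [-9.8, 2.9, 5.6]
grip_width: 0.0131
```

Run:
```python
from h import *
goto(0,0); duo(16,wr=(100,360,190,370),ws=2.3,sd=(180,310,290,420),ss=3)
goto(0,0)
```

```text
t 13.42 J [-0.76  -0.276 -0.4    0.986  0.326 -0.144] P [ 0.5086 -0.3421  0.1346] rv [-0.982  0.948  0.483] F [-9.8  2.9  5.6] M [-0.73  1.66  1.94] g 13.1
total [-8.8 -0.1 12.1] [-0.226  0.025  0.361] n 4 per row [-2.2  -0.03  3.03] [-0.0564  0.0062  0.0903]
rim in jar mm [  1.07   1.58 -14.91] yaw -24.44 tilt deg 0.09 F jar [-5.6  1.8 10.1] M jar [0.26 1.57 2.13]
t 13.52 J [-0.76  -0.276 -0.4    0.986  0.326 -0.144] P [ 0.5086 -0.342   0.1346] rv [-0.983  0.948  0.484] F [-7.3  2.5  4.4] M [-0.68  1.48  1.8 ] g 12.8
total [-8.8 -0.2 12.1] [-0.225  0.025  0.361] n 4 per row [-2.2  -0.04  3.03] [-0.0563  0.0062  0.0901]
rim in jar mm [  1.07   1.61 -14.9 ] yaw -24.4 tilt deg 0.08 F jar [-4.   1.6  7.7] M jar [0.24 1.39 1.98]
```

View pics/z16.png

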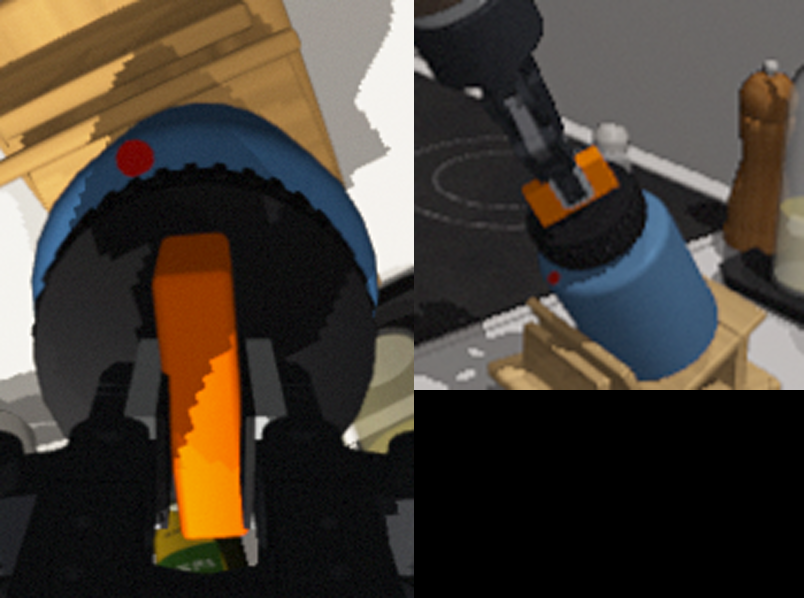

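>>> send_rows([
  [0,0,0,-0.046,0.005,0.074,5],
  [-0.5,0,0,-0.046,0.005,0.074,5],
  [-0.4,0,0,-0.046,0.005,0.074,5],
  [0,0,0,0,0,0,5],
])

```text
t: 13.85
eef_pos: [0.5077, -0.3418, 0.1351]
eef_rot: [-1.226, 0.897, 0.622]
contact_force: [-1.4, 1.0, 1.3]
grip_width: 0.0129
```

Run:
```python
from h import *
goto(0,0)
```

```text
t 13.85 J [-0.761 -0.279 -0.401  0.986  0.327 -0.415] P [ 0.5077 -0.3418  0.1351] rv [-1.226  0.897  0.622] F [-1.4  1.   1.3] M [0.13 0.66 0.05] g 12.9
total [-8.  -0.4 11.6] [-0.083  0.01   0.132] n 2 per row [-3.99 -0.19  5.81] [-0.0415  0.0048  0.0659]
rim in jar mm [  0.54   1.45 -14.02] yaw -8.94 tilt deg 0.06 F jar [-0.6  0.8  1.9] M jar [0.07 0.67 0.01]
```

>>> send_rows([
  [0.3,0,-0.4,0.037,-0.004,-0.059,5],
  [0.3,0,-0.4,0.037,-0.004,-0.059,5],
  [0.2,0,-0.3,0.037,-0.004,-0.059,5],
])

```text
t: 14.1
eef_pos: [0.5085, -0.3421, 0.1345]
eef_rot: [-1.024, 0.94, 0.506]
contact_force: [-6.8, 2.8, 7.2]
grip_width: 0.0131
```

Run:
```python
from h import *
goto(0,0)
```

```text
t 14.1 J [-0.761 -0.277 -0.401  0.985  0.326 -0.189] P [ 0.5085 -0.3421  0.1345] rv [-1.024  0.94   0.506] F [-6.8  2.8  7.2] M [-0.32  1.08  1.36] g 13.1
total [-8.7 -0.1 12.2] [-0.202  0.023  0.322] n 4 per row [-2.18 -0.02  3.06] [-0.0504  0.0057  0.0806]
rim in jar mm [  0.94   1.49 -14.96] yaw -21.82 tilt deg 0.07 F jar [-2.2  2.   9.8] M jar [0.35 1.03 1.38]
```

>>> send_rows([
  [-0.4,0,0.5,0.01,-0.001,-0.016,5],
  [-0.4,0,0.5,0.028,-0.003,-0.045,5],
  [-0.2,0,0.2,0.028,-0.003,-0.045,5],
])

```text
t: 14.35
eef_pos: [0.5082, -0.3419, 0.1347]
eef_rot: [-0.905, 0.961, 0.439]
contact_force: [-1.9, -0.3, -0.1]
grip_width: 0.0128
```

Run:
```python
from h import *
goto(0,0); duo(17,wr=(100,360,190,370),ws=2.3,sd=(180,310,290,420),ss=3)
```

```text
t 14.35 J [-0.761 -0.277 -0.401  0.986  0.326 -0.059] P [ 0.5082 -0.3419  0.1347] rv [-0.905  0.961  0.439] F [-1.9 -0.3 -0.1] M [-2.01  1.    3.03] g 12.8
total [-8.5 -0.3 12. ] [-0.271  0.03   0.433] n 5 per row [-1.7  -0.05  2.4 ] [-0.0541  0.006   0.0866]
rim in jar mm [  0.89   1.75 -14.64] yaw -29.32 tilt deg 0.09 F jar [-1.6 -0.5  0.9] M jar [-0.19  0.77  3.68]
```

View pics/z17.png

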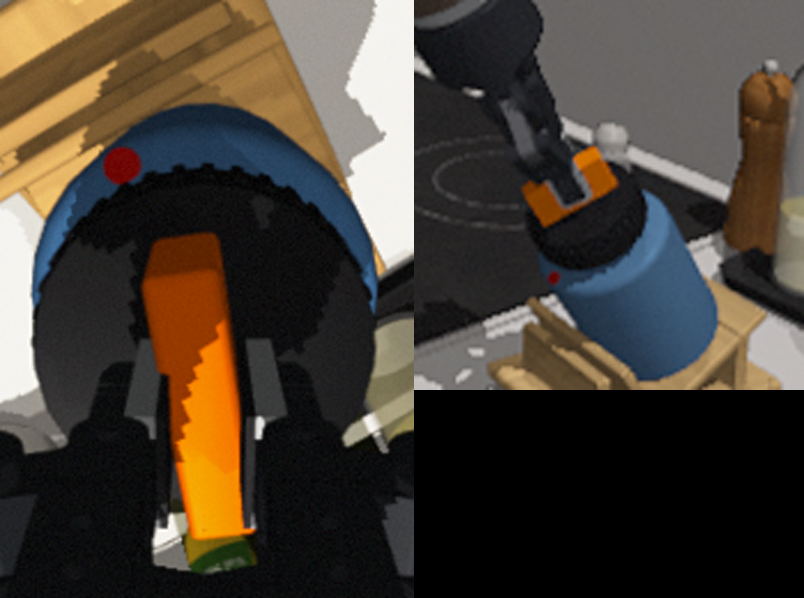

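The stop is firm at the same angle three times, with 3.7 N·m and no axial load. I'll unload the twist, open and retreat along the axis.

>>> send_rows([
  [0,0,0,-0.03,0.003,0.048,5],
  [0,0,0,-0.025,0.003,0.04,5],
  [0,0,0,0,0,0,30],
  [0,0,0,0,0,0,45],
  [0,0,0,0,0,0,45],
  [-5,0.5,8,0,0,0,45],
  [-10,1,16,0,0,0,45],
  [-10,1,16,0,0,0,45],
])

```text
t: 15.12
eef_pos: [0.4811, -0.3376, 0.1714]
eef_rot: [-0.995, 0.948, 0.499]
contact_force: [-0.2, 0.2, 0.4]
grip_width: 0.0447
```

Run:
```python
from h import *
goto(0,0); duo(18,wr=(80,340,190,370),ws=2.3,sd=(180,310,290,420),ss=3)
st()
```

```text
t 15.12 J [-0.796 -0.322 -0.36   1.09   0.341 -0.198] P [ 0.4811 -0.3376  0.1714] rv [-0.995  0.948  0.499] F [-0.2  0.2  0.4] M [ 0.03  0.49 -0.02] g 44.7
total [ 18.7  -4.6 -24.7] [-0.219  0.017  0.344] n 4 per row [ 4.67 -1.15 -6.17] [-0.0548  0.0043  0.086 ]
rim in jar mm [-3.01  2.86 31.07] yaw -23.39 tilt deg 0.5 F jar [0.  0.2 0.5] M jar [-0.03  0.49 -0.  ]
t 15.22 J [-0.796 -0.325 -0.357  1.09   0.341 -0.198] P [ 0.4817 -0.339   0.175 ] rv [-0.999  0.946  0.495] F [0.  0.  0.6] M [0.04 0.42 0.03] g 44.8
```

View pics/z18.png

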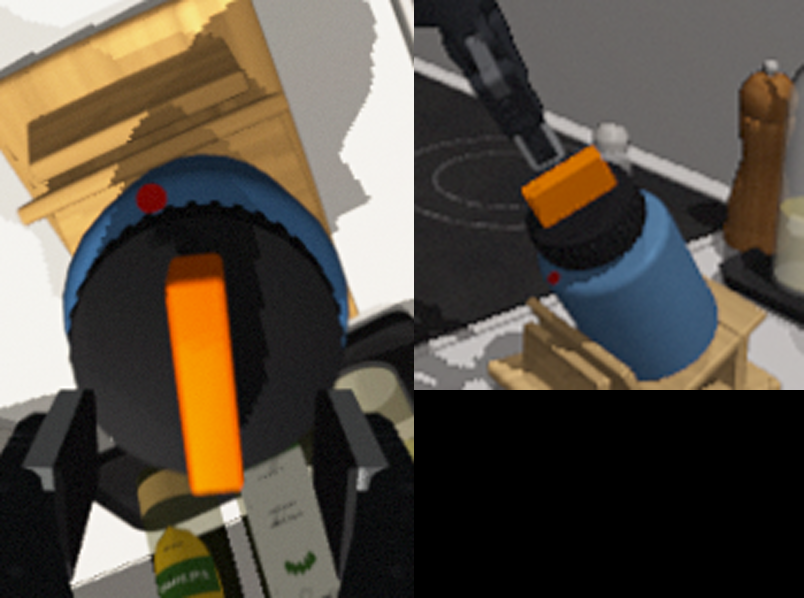

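>>> send_rows([
  [-15,2,25,0,0,0,60],
  [-15,2,25,0,0,0,60],
  [-10,10,20,0,0,0,60],
  [0,0,0,0,0,0,60],
  [0,0,0,0,0,0,60],
])

```text
t: 15.63
eef_pos: [0.4394, -0.3244, 0.2465]
eef_rot: [-0.994, 0.948, 0.492]
contact_force: [-0.1, -0.2, -0.5]
grip_width: 0.0599
```

Run:
```python
from h import *
from scipy.optimize import minimize
from capfit import hullmask
goto(0,0)
for n in("scene","side","wrist"): snap(n,19)
t=np.linspace(0,2*np.pi,180)
# fit bar box in jar frame: x,y,h,yaw using scene+side orange masks
L=np.array([[a*.028,b*.007,c] for a in(-1,1) for b in(-1,1) for c in(.0265,.0555)])
data=[]
for n,(x0,y0,x1,y1) in(("scene",(355,240,425,310)),("side",(315,215,370,265))):
    c=load(n+"19"); im=c["image"][y0:y1,x0:x1].astype(float)
    o=np.clip((im[:,:,2]-im[:,:,0]-40)/60,0,1)*np.clip((im[:,:,2]/np.maximum(im[:,:,1],1)-1.5)/.3,0,1)
    nl,lab,stt,_=cv2.connectedComponentsWithStats((o>.3).astype(np.uint8)); k=1+np.argmax(stt[1:,4]); o=o*cv2.dilate((lab==k).astype(np.uint8),np.ones((3,3)))
    data.append((c,o,np.array([x0,y0]))); print(n,o.sum())
def f(p):
    Q=N+(R.from_euler('z',p[3]).apply(L)+p[:3])@JF.T
    return sum(((hullmask(proj(c,Q),o.shape,off,8)-o)**2).sum()/o.sum() for c,o,off in data)
p=np.array([.0,.001,-.016,-.3])
for k in range(4):
    S=np.vstack([p]+[p+np.eye(4)[i]*(.003 if i<3 else .15) for i in range(4)]); r=minimize(f,p,method="Nelder-Mead",options=dict(initial_simplex=S,maxiter=400)); p=r.x
print(p[:3]*1000,np.rad2deg(p[3]),r.fun)
a=cv2.resize(load("scene19")["image"][220:350,310:440],None,fx=3,fy=3,interpolation=2)
b=cv2.resize(load("side19")["image"][180:310,290:420],None,fx=3,fy=3,interpolation=2)
cv2.imwrite("pics/z19.png",np.hstack([a,b]))
```

```text
t 15.63 J [-0.845 -0.395 -0.266  1.267  0.361 -0.239] P [ 0.4394 -0.3244  0.2465] rv [-0.994  0.948  0.492] F [-0.1 -0.2 -0.5] M [0.02 0.51 0.02] g 59.9
total [ 60.4 -17.8 -99.8] [-0.218  0.022  0.35 ] n 4 per row [ 15.1   -4.46 -24.94] [-0.0546  0.0054  0.0874]
rim in jar mm [  0.35  11.31 117.48] yaw -23.65 tilt deg 0.2 F jar [-0.3 -0.2 -0.4] M jar [-0.02  0.51  0.04]
scene 449.74573599047284
side 465.24737569504373
[  0.80621349   2.96791871 -16.87532433] -17.29032572036815 0.024641077471425646
```

View pics/z19.png

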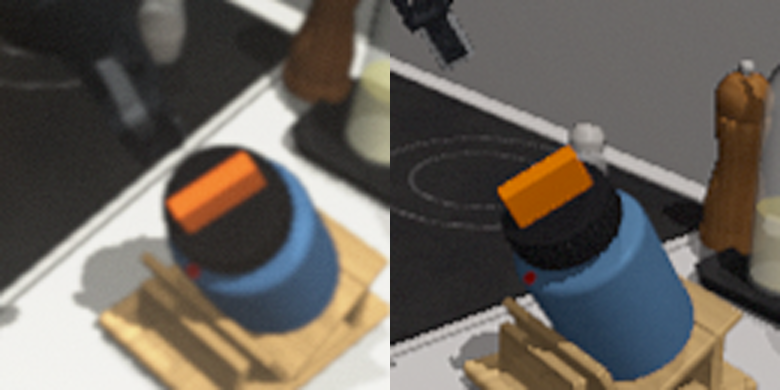

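View pics/wrist19.png

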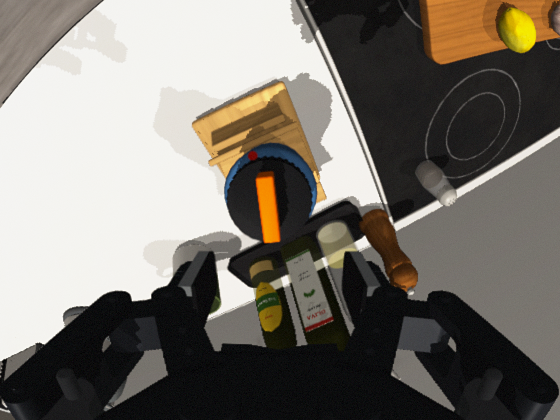

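Run:
```python
from rig import *
print(hand_in())
```

```text
the job is handed in; nothing more can be done
None
```

The cap is on the jar, screwed to its firm stop, and released. I handed the job in at about 15.8 s with the gripper about 12 cm clear; no verdict was given.

- **Setting and threading:** I set the cap on the neck with its bar in line with the red dot, and it met firm contact on the thread tops. It dropped about 11 mm when turned anticlockwise to somewhere between 38° and 43°. I then screwed it clockwise.
- **Home check:** It stopped at the same angle each time I tried. I backed it off once and retried, and the last try was at 3.7 N·m with almost no axial load. After release, the bar sat at about −17° by both the wrist view and a fit to the fixed cameras.
- **Depth readings disagree slightly:** The tool readings put the cap about 16.7 to 16.9 mm below where it first rested. The camera fit gives about 18.6 mm. The specified home is 17.9 mm, so both are within about 1 mm.
- **First grasp missed:** The fingers closed just above the bar because the fingertips sit about 30 mm behind the reported TCP. I regrasped lower, and nothing was knocked.
- **Surroundings:** The bystanders in view in the last pictures (lemon, salt shaker, and bottles) are upright. The board's far end, the garlic and the coloured look-alikes were at the edge of or outside that view, and I did not check them again after lifting the cap.

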